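# Refit the drive shaft in the bearing bench

### The arm

A 6-joint arm with a two-finger parallel gripper is mounted at the origin on a cart in front of the work surface, level with it; the furniture and walls round the work are solid. World frame = base frame: x ahead of the robot, y to its left, z up, the work surface at z = 0. Lengths are in mm, angles in rad, forces in N, time in s.
With the tool pointing down it reaches from about 375 to 750 mm from the base axis. Payload 9 kg.
Tool frame: the origin (TCP) lies on the front face of the gripper's body, between the roots of the fingers; the fingertips stand 73 mm ahead of it and the grasp point (between the pads) lies 54 mm ahead of it; y points along the fingers, z is the direction in which the jaws open and shut, and the axes are right-handed (so a half turn about y gives the same grasp; the last joint's range is limited). The gripper opens to 85 mm and grips with 20 to 120 N. Pads are 22 mm wide; open, the fingers measure 114 mm over their backs; the gripper's body (76 mm by 85 mm) begins 54 mm behind the grasp point. The pads swing forward as they close: fully open they stand 13 mm farther back than shut.
Start: joints at [-1.549, 0.104, 0.097, 1.564, 0, 1.353], TCP at [142.513, -582.854, 303.931] pointing down, gripper open.
Joint ranges: [-2.99, 2.99], [-0.84, 1.86], [-1.1, 1.16], [-1.84, 2.11], [-1.51, 1.56], [-3.14, 3.14]. Speed limits (rad/s): [2.22, 2.22, 2.57, 3.14, 3.14, 3.14].

### API

Orientations are given as a unit quaternion [w, x, y, z].
In Python, from station import arm, snapshot gives the robot as it stands. The module is installed in compiled form; this text tells all that it offers.
- The arm moves only by the tool servo_tool, never from a script. Its argument "series" is a list of rows, each a list of 2 entries, a list of its own where there are three numbers: the shift along the tool's x, y, z in cm, then the turn, a rotation vector about the tool's x, y, z in degrees. A call has 1 to 20 rows; each row shifts and turns the pose as measured when the row begins, along the tool's axes as they then stand; what a row does not reach is not made up. A row lasts 1/8 s, in which the tool goes at most 62.5 mm and 10.7 degrees, less where a joint would pass 70% of its speed; a pose out of reach is approached as far as the arm can. A call with a gripper value outside its range is refused whole. "hand" is the opening in per cent of the stroke, from 0 (shut) to 100 (fully open), set as the call begins (left out, the last holds). The fingers move at their own pace and stop on an object; the grip force is fixed at half the most. Time passes only in rows, so rows that do not move let the fingers close. It gives the time, the measured TCP pose, the force and the opening at its end, in the units of the state.
- arm.sense(): the state, without advancing time (a new reading comes with each control period).
- snapshot(name): name is "side" or "top"; returns a dict with "img" (400x640x3 uint8, red, green, blue), "fx", "fy", "cx", "cy" (pixels), "k1" (the pictures are not rectified: a ray, as slopes to the right and down, at radius r is drawn at 1 + k1 r^2 times it, then the intrinsics apply), "position" and "orientation" of the camera in the world. Camera axes: x right, y up, looking along -z (the intrinsics and any distortion apply to the point x, -y, -z); pixel columns grow to the right and rows downward; lengths in mm; the calibration is good to about 2 mm. A picture is of the moment at which its call begins. There is no depth.
- arm.finish_job(): hands the job in, once; it reports no verdict.
The state is a dict: "time_s": time; "joint_positions": joint angles; "joint_velocities": joint speeds; "tau": joint torques, N m; "tcp_pos": TCP position; "eef_rot": TCP orientation; "ft_force": force on the tool from outside, world axes, zero at the start; "ft_torque": the same for the moment, N m; "width": opening from 0.0 (shut) to 1.0 (fully open).
Only numpy, scipy, OpenCV 4.12 (cv2) and the standard library are available. Lean on these libraries where they do the work, as an engineer would, in place of code of your own. Each camera call takes 0.05 s, during which the arm holds its last target.

### The job

Refit the drive shaft of the little bearing bench: lift it out of its parts rest by the knob, thread it tip first through all three bearings, and push it home, moving the end plug back, until its collar sits flush on the first bearing; then let go. The bearing carriage floats sideways on its base and may stand anywhere along its travel, so feel for the bore and push gently, without jamming the shaft against the bearings. Leave the green-capped bottle, the tape roll and the timer where they are.

Things in the scene. Friction and masses are not known exactly. Their poses are not given: they have to be found in the camera images.
- frame: bearing bench, fixed: grey base 106x158x10 mm (own x -37..69, y -103..55) under a metal carriage with 3 aligned aluminium bearing plates (66 wide, 14 thick in y, at own y 40, 0, -40; tops z 88) and a like plate at y -82 for the plug. Origin: on the worktop under the middle bearing when the carriage is at its near (-x) stop. y along bores, z up; the shaft enters at the +y end and travels to -y.
- entry (a point): frame's own (0,47,65) mm, axes as frame: where the bore axis meets the outer (+y) face of the first bearing with the carriage at its near (-x) stop; does not follow the carriage. Bores 12.2 mm wide, sharp-edged, axis 65 mm over the worktop. The tapered nose finds the bore when within about 2 mm of its axis; farther off the tip strikes the flat face at this plane.
- shaft: loose shaft, about 120 g: steel rod 10 mm thick, 130 mm from collar face to tip, last 5 mm tapered to 8; collar 20 mm wide, 4 thick; thin neck; grey block knob 20 (x) x 36 (y) x 24 (z) mm at own y 13 to 49. Origin: on the axis at the collar's seating face; rod along own -y. Home: origin at frame's own y = 47 mm. Mass centre about 25 mm along the rod from the collar.
- shaft_tip (a point): centre of the shaft's tip end, own (0, -130, 0) mm in the shaft
- shaft_knob (a point): centre of the shaft's knob, own (0, 31, 0) mm in the shaft; the place to grip it
- rest: parts rest, fixed: grey plate 60x130x8 mm with two white notched saddles 38 wide, 39 high at own y 50 and -50 mm, notches 14 wide; the shaft lies in them along own y, axis 34 mm over the worktop, knob beyond the +y end. Origin on the worktop under the plate's middle. Lift the shaft straight up 12 mm or more to clear.
- bottle_green: green-capped bottle, 69 mm across, 144 mm tall, standing behind the work; origin under its middle; leave alone
- tape_roll: roll of tape lying flat, 62 mm across, 18 mm high, behind the work; origin under its middle; leave alone
- timer: small white timer, 62 x 58 x 18 mm, to the right of the work; origin under its middle; leave alone
- bore_mid (a point): frame's own (0,0,65) mm, centre of the middle bore with the carriage at its near (-x) stop; does not follow the carriage. The carriage with all plates slides along own +x, 0 to 32 mm from that stop; it starts 4 to 31 mm from it, where is not reported. Only about 4 N of friction holds it, so once the nose is in a bore it follows the shaft sideways.
- tip_home (a point): frame's own (0,-83,65) mm: where the shaft tip ends when fully home (carriage at its near stop; fixed to frame). A black plug 16 mm across behind the third bearing faces the shaft, its face at own y -60 to -66 mm at first; the tip must push it to y -83 against about 5 N of friction; it stays where pushed.
There are look-alikes about, which are no part of the job. Of the things that look like the shaft, the larger one is meant.

How it is judged:
By the outcome, as a careful person would: the job done as asked, in the order asked, and still so for the second after the job is handed in, with the robot touching nothing.
It also fails if it takes over 58 s, if anything falls off the work surface, if the arm or the gripper's body presses on something with over 40 N, if the wrist force passes 120 N, or if a joint passes its speed limit or range.

## Working session

There is one attempt and no reset: what is moved stays moved. The work goes in short steps, Python scripts to look and compute and a tool call to move; the robot and the scene stay as the last step left them, time stands still between calls to the robot, and variables do not carry over. Pictures are saved under pics/ and viewed, and the job is handed in when it is done.

Besides the shell and the picture viewer there is one more tool, called in YAML: its name, and indented under it one key for each argument. servo_tool: Moves the arm, as the interface text tells. Its arguments: {"type":"object","properties":{"series":{"type":"array","items":{"type":"array"}},"hand":{"type":"number"}},"required":["series"]}

```bash
mkdir -p pics
python3 - <<'E'
from station import arm,snapshot
import cv2
print(arm.sense())
for n in("side","top"):
    s=snapshot(n);cv2.imwrite(f"pics/{n}0.png",s["img"][:,:,::-1]);print({k:v for k,v in s.items() if k!="img"})
E
```

```text
{'time_s': 0.0, 'joint_positions': array([-1.54866937e+00,  1.04697273e-01,  9.64534985e-02,  1.56389485e+00,
        2.60357059e-05,  1.35311416e+00]), 'joint_velocities': array([-0.00062083,  0.0005374 ,  0.00034279,  0.00010019, -0.00243299,
        0.00175835]), 'tau': array([-5.47954860e-04, -5.56935489e+01,  5.03646576e+01,  1.70650048e-02,
       -4.17122956e-04, -2.23064643e-05]), 'tcp_pos': array([ 142.53052358, -582.57795508,  303.11476653]), 'eef_rot': array([ 0.08463778, -0.0845268 ,  0.70250105, -0.70155823]), 'ft_force': array([-0.24265503,  0.54810015, -0.27244416]), 'ft_torque': array([ 0.02443357, -0.01047824, -0.01832358]), 'width': 1.0038819699230113}
{'fx': 411.05068248283396, 'fy': 411.05068248283396, 'cx': 321.2934893185274, 'cy': 200.21985086681886, 'k1': 0.017553862672443816, 'position': array([455.47753565, 755.31577363, 594.19159855]), 'orientation': array([-0.07372566, -0.02645034,  0.46663585,  0.8809744 ])}
{'fx': 471.67054017502284, 'fy': 471.67054017502284, 'cx': 322.857367898203, 'cy': 190.68196642149752, 'k1': -0.0424100616037463, 'position': array([ 464.67318359,   -2.26171237, 1210.70954285]), 'orientation': array([-0.70558945, -0.03086098,  0.01807772,  0.70771769])}
```

View pics/side0.png

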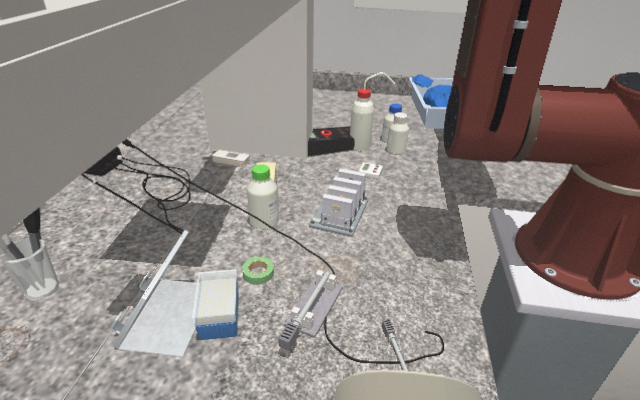

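View pics/top0.png

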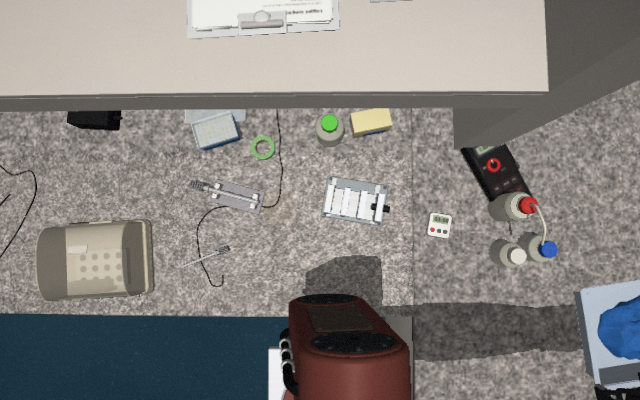

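```bash
cat > h.py <<'E'
import numpy as np,cv2
from scipy.spatial.transform import Rotation as R
def rot(q): return R.from_quat([q[1],q[2],q[3],q[0]]).as_matrix()
def K(s): return np.array([[s["fx"],0,s["cx"]],[0,s["fy"],s["cy"]],[0,0,1]])
D=lambda s:np.array([s["k1"],0,0,0,0.])
def proj(s,P):
    P=np.atleast_2d(np.asarray(P,float)); M=np.diag([1,-1,-1])@rot(s["orientation"]).T
    rv=cv2.Rodrigues(M)[0]; t=-M@s["position"]
    return cv2.projectPoints(P,rv,t,K(s),D(s))[0][:,0]
def ray(s,uv):
    n=cv2.undistortPoints(np.array(uv,float).reshape(-1,1,2),K(s),D(s))[:,0]
    d=np.c_[n[:,0],-n[:,1],-np.ones(len(n))]@rot(s["orientation"]).T
    return s["position"],d
def atz(s,uv,z):
    o,d=ray(s,uv); return o+d*((z-o[2])/d[:,2])[:,None]
def crop(s,x0,y0,x1,y1,f,name):
    c=s["img"][y0:y1,x0:x1,::-1]; cv2.imwrite("pics/"+name,cv2.resize(c,None,fx=f,fy=f,interpolation=cv2.INTER_CUBIC))
E
python3 - <<'E'
from station import arm,snapshot
from h import *
import pickle
d={n:snapshot(n) for n in("side","top")}
pickle.dump(d,open("s0.pkl","wb"))
crop(d["top"],175,160,405,290,3.4,"t1.png")
crop(d["side"],260,150,460,350,3,"sd1.png")
E
```

```text
(no output)
```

View pics/t1.png

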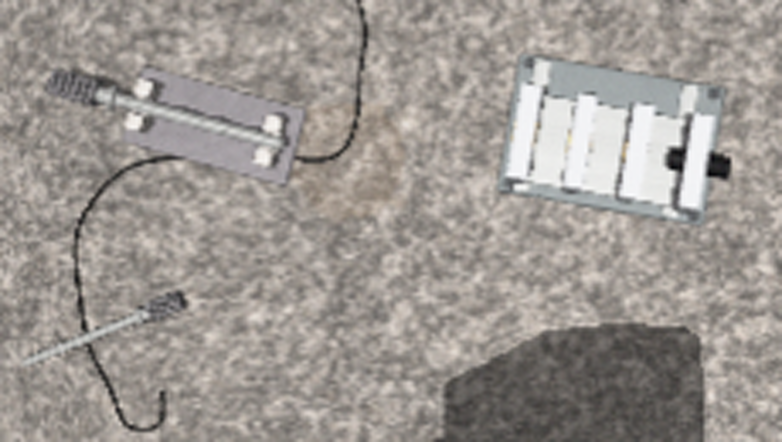

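View pics/sd1.png

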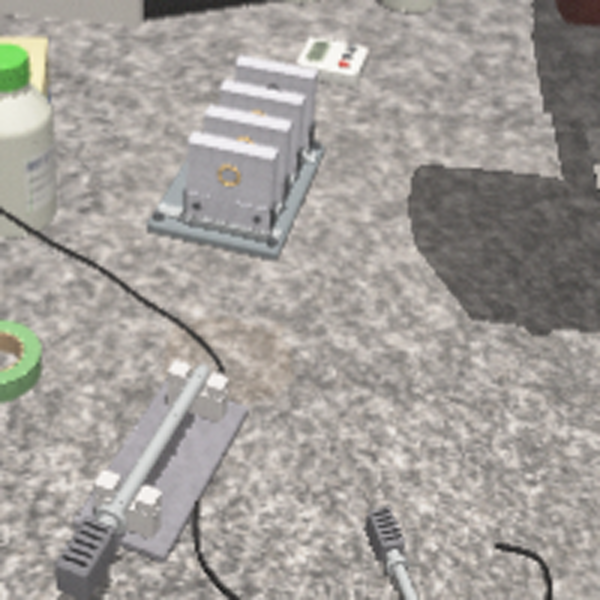

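Run:
```python
from h import *
import pickle
d=pickle.load(open("s0.pkl","rb"))
crop(d["top"],315,168,400,232,9,"t2.png")
crop(d["top"],185,172,270,222,9,"t3.png")
crop(d["side"],305,160,375,240,7.5,"sd2.png")
crop(d["side"],272,260,352,356,6.25,"sd3.png")
```

```text
(no output)
```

View pics/t2.png

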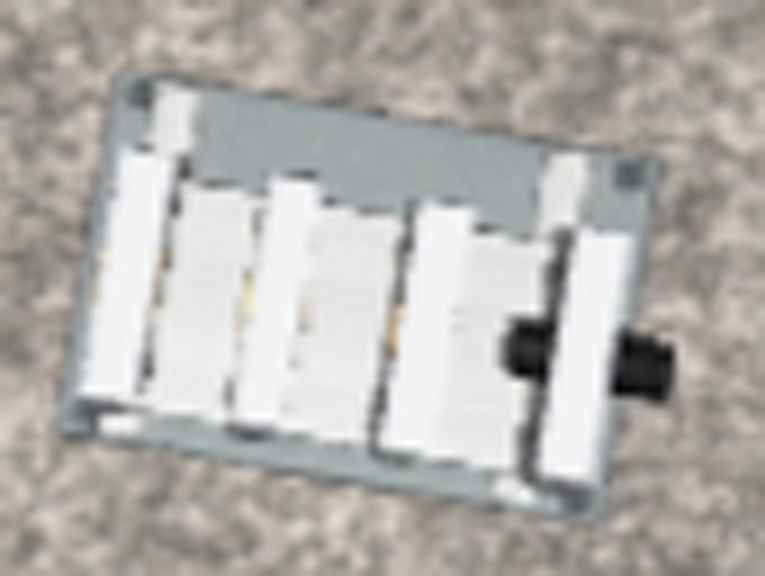

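View pics/t3.png

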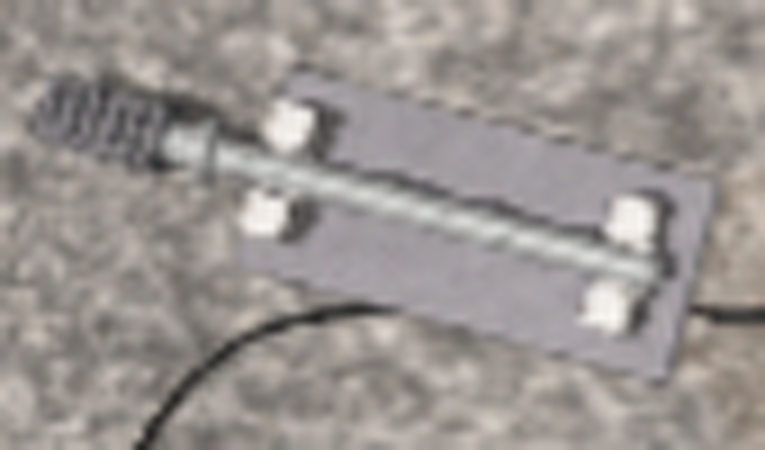

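View pics/sd2.png

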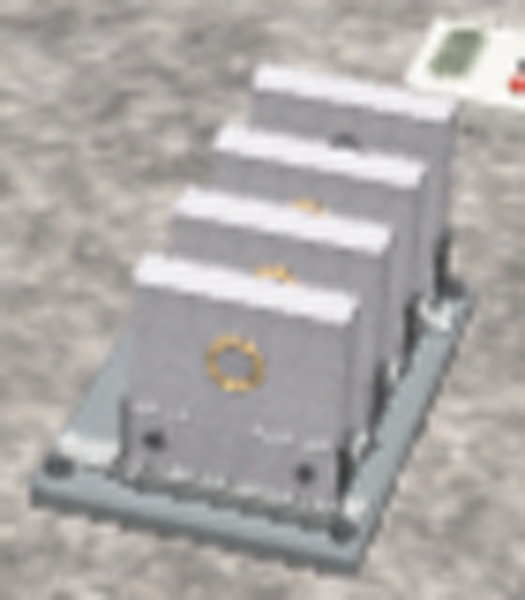

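View pics/sd3.png

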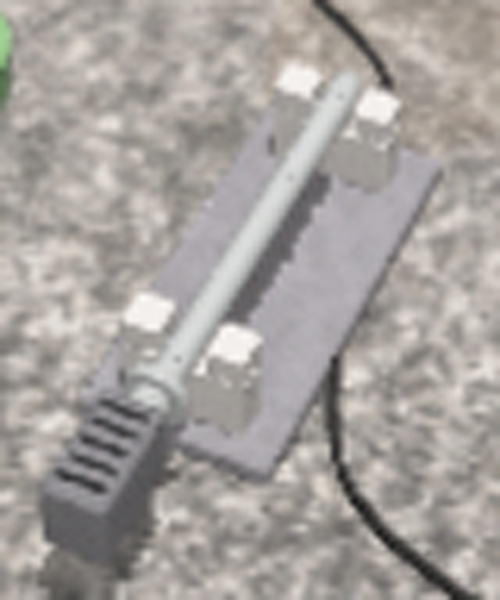

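```bash
cat > fit.py <<'E'
from h import *
import pickle
from scipy.optimize import least_squares
d=pickle.load(open("s0.pkl","rb")); T,S=d["top"],d["side"]
def px(u,off,f): return np.array(off)+(np.array(u,float)+.5)/f-.5
t=lambda u:px(u,(315,168),9); sd=lambda u:px(u,(305,160),7.5)
t3=lambda u:px(u,(185,172),9); s3=lambda u:px(u,(272,260),6.25)
# (cam, pix, own, moves)
F=[(T,t(u),p,0) for u,p in [((125,72),(69,55,10)),((658,155),(69,-103,10)),((62,432),(-37,55,10)),((603,522),(-37,-103,10))]]
F+=[(T,t(u),(p[0],p[1],88),1) for u,p in [((118,150),(33,47)),((172,155),(33,33)),((82,392),(-33,47)),((132,402),(-33,33)),((422,203),(33,-33)),((476,208),(33,-47)),((383,450),(-33,-33)),((433,458),(-33,-47))]]
F+=[(S,sd(u),p,m) for u,p,m in [((133,278),(33,47,88),1),((350,318),(-33,47,88),1),((142,255),(33,33,88),1),((358,296),(-33,33,88),1),((236,363),(0,47,65),1),((32,488),(69,55,10),0),((355,557),(-37,55,10),0),((470,292),(-37,-103,10),0)]]
Rr=[(T,t3(u),p,0) for u,p in [((297,65),(30,65,8)),((715,178),(30,-65,8)),((665,382),(-30,-65,8)),((238,260),(-30,65,8)),]]
Rr+=[(S,s3(u),p,0) for u,p in [((442,165),(-30,-65,8)),((265,470),(-30,65,8))]]
def model(pr,own,m):
    x,y,a,s=pr; own=np.array(own,float)+[s*m,0,0]; c,n=np.cos(a),np.sin(a)
    return np.array([x+c*own[0]-n*own[1],y+n*own[0]+c*own[1],own[2]])
def res(pr,L,camoff):
    # camera shift nuisances for side (x,y,z mm)
    r=[]
    for C,u,p,m in L:
        P=model(pr,p,m)+(camoff if C is S else 0)
        r.append(proj(C,P)[0]-u)
    return np.array(r)
def joint(v):
    return np.r_[res(v[:4],F,v[8:11]).ravel(),res(v[4:8],Rr,v[8:11]).ravel(),v[8:11]/3,v[7]]
v0=np.r_[460,-60,-.15,5,460,250,-.2,0,0,0,0]
o=least_squares(joint,v0,loss='soft_l1')
if __name__=="__main__":
    print(np.round(o.x,3)); 
    print(np.round(res(o.x[:4],F,o.x[8:11]),1).tolist());print(np.round(res(o.x[4:8],Rr,o.x[8:11]),1).tolist())
    print("knob end/collar/tip top", atz(T,[t3((45,110)),t3((207,155)),t3((662,270))],34))
    print("side tip", atz(S,[s3((343,85)),s3((158,380)),s3((72,502))],[34,34,46]))
    print("entry",model(o.x[:4],(0,47,65),0),"bore",model(o.x[:4],(0,47,65),1))
E
python3 fit.py
```

```text
[ 5.11529e+02 -3.47600e+01 -1.67000e-01  6.17900e+00  5.34861e+02
  2.38251e+02 -2.73000e-01 -0.00000e+00  1.59000e+00  3.19000e-01
 -5.92000e-01]
[[-1.2, -0.8], [0.7, -0.0], [-1.0, 0.2], [0.4, 0.3], [0.6, 0.0], [0.3, 0.4], [0.0, 0.4], [0.3, 0.2], [-0.1, -0.5], [-0.3, -0.1], [-0.2, -0.6], [0.1, -0.5], [-0.2, 0.2], [-0.3, 0.8], [0.6, 0.0], [0.3, 0.3], [-0.1, 0.3], [-0.7, -0.6], [0.3, 0.0], [0.8, -1.2]]
[[-0.8, -0.5], [1.1, 0.3], [0.2, 0.2], [-0.8, 0.2], [0.1, -1.2], [-0.2, 0.4]]
knob end/collar/tip top [[565.00534162 355.57751529  34.        ]
 [552.16900758 309.46853584  34.        ]
 [519.58357992 181.2413857   34.        ]]
side tip [[522.0788713  185.13711344  34.        ]
 [555.14811212 305.00602407  34.        ]
 [566.58045489 355.66380888  46.        ]]
entry [519.32964093  11.58838654  65.        ] bore [525.42286522  10.56289413  65.        ]
```

```bash
cat > go.py <<'E'
from h import *
import sys
from station import arm
def frame_yaw(psi):
    # tool y down, tool z = jaw axis at world yaw psi
    y=np.array([0,0,-1.]); z=np.array([np.cos(psi),np.sin(psi),0]); return np.c_[np.cross(y,z),y,z]
def delta(pos,psi):
    s=arm.sense(); Rm=rot(s["eef_rot"])
    best=min((frame_yaw(psi+k*np.pi) for k in(0,1)),key=lambda M:R.from_matrix(Rm.T@M).magnitude())
    rv=np.degrees(R.from_matrix(Rm.T@best).as_rotvec())
    dp=Rm.T@(np.array(pos)-s["tcp_pos"])/10
    print("t",round(s["time_s"],2),"tcp",s["tcp_pos"].round(1),"F",s["ft_force"].round(1),"M",s["ft_torque"].round(2),"w",round(s["width"],3))
    print("shift cm",dp.round(2),"rot deg",rv.round(2)); 
    return dp,rv
if __name__=="__main__":
    v=[float(a) for a in sys.argv[1:]]; 
    from station import arm
    print(rot(arm.sense()["eef_rot"]).round(3).tolist())
    delta(v[:3],v[3])
E
python3 - <<'E'
from fit import *
from scipy.optimize import fsolve
# cabinet bottom front edge: top img (320,107)
for z in (350,450,550,650):
    P=atz(T,[(320,107),(100,108)],z); print(z,P.round(0).tolist(), proj(S,P).round(0).tolist())
for n,u,z in (("bottle",(329,122),144),("tape",(262,147),18),("timer",(439,225),18)): print(n,atz(T,[u],z))
for n,u,z in (("bottle",(261,172),144),("tape",(258,270),9)): print(n,atz(S,[u],z))
E
python3 go.py 480 -150 300 -0.26; python3 go.py 561 337 170 -0.26
```

```text
350 [[680.0, 18.0, 350.0], [683.0, 434.0, 350.0]] [[260.0, 77.0], [147.0, 200.0]]
450 [[655.0, 16.0, 450.0], [657.0, 383.0, 450.0]] [[271.0, 19.0], [175.0, 91.0]]
550 [[630.0, 13.0, 550.0], [632.0, 333.0, 550.0]] [[284.0, -49.0], [205.0, -28.0]]
650 [[605.0, 11.0, 650.0], [607.0, 282.0, 650.0]] [[299.0, -131.0], [238.0, -162.0]]
bottle [[696.41797883   2.49092462 144.        ]]
tape [[660.08952141 174.7928393   18.        ]]
timer [[ 459.71721654 -273.10043445   18.        ]]
bottle [[691.71173296  18.98437303 144.        ]]
tape [[662.11363465 175.10763882   9.        ]]
[[-0.971, -0.0, 0.237], [-0.237, 0.001, -0.971], [-0.0, -1.0, -0.001]]
t 0.2 tcp [ 142.5 -582.7  303.4] F [ 0.2 -0.1  0.2] M [-0.   -0.02 -0.05] w 1.002
shift cm [-43.06   0.38 -34.01] rot deg [ 4.000e-02 -6.136e+01 -4.000e-02]
[[-0.971, -0.0, 0.237], [-0.237, 0.001, -0.971], [-0.0, -1.0, -0.001]]
t 0.2 tcp [ 142.5 -582.7  303.4] F [ 0.2 -0.1  0.2] M [-0.   -0.02 -0.05] w 1.002
shift cm [-62.49  13.42 -79.39] rot deg [ 4.000e-02 -6.136e+01 -4.000e-02]
```

servo_tool:
  series:
    - [[-4.3, 0, -3.4], [0, 0, 0]]
    - [[-4.8, 0, -3.8], [0, 0, 0]]
    - [[-4.8, 0, -3.8], [0, 0, 0]]
    - [[-4.8, 0, -3.8], [0, 0, 0]]
    - [[-4.8, 0, -3.8], [0, 0, 0]]
    - [[-4.8, 0, -3.8], [0, 0, 0]]
    - [[-4.8, 0, -3.8], [0, 0, 0]]
    - [[-4.8, 0, -3.8], [0, 0, 0]]
    - [[-4.8, 0, -3.8], [0, 0, 0]]
    - [[0, 0, 0], [0, -10.2, 0]]
    - [[0, 0, 0], [0, -10.2, 0]]
    - [[0, 0, 0], [0, -10.2, 0]]
    - [[0, 0, 0], [0, -10.2, 0]]
    - [[0, 0, 0], [0, -10.2, 0]]
    - [[0, 0, 0], [0, -10.2, 0]]
  hand: 100

```text
time_s: 2.08
tcp_pos: [484.4, -139.9, 301.1]
eef_rot: [0.44, -0.439, 0.555, -0.553]
ft_force: [0.5, 0.2, 0.5]
width: 0.999
```

```bash
python3 go.py 561 337 190 -0.26
```

```text
[[-0.228, 0.0, 0.974], [-0.974, 0.003, -0.228], [-0.003, -1.0, -0.0]]
t 2.08 tcp [ 484.4 -139.9  301.1] F [0.5 0.2 0.5] M [0.02 0.05 0.01] w 0.999
shift cm [-48.14  11.25  -3.42] rot deg [ 0.02  1.7  -0.17]
```

servo_tool:
  series:
    - [[-5.3, 1.2, -0.38], [0, 1.7, 0]]
    - [[-5.3, 1.2, -0.2], [0, 0, 0]]
    - [[-5.3, 1.2, -0.2], [0, 0, 0]]
    - [[-5.3, 1.2, -0.2], [0, 0, 0]]
    - [[-5.3, 1.2, -0.2], [0, 0, 0]]
    - [[-5.3, 1.2, -0.2], [0, 0, 0]]
    - [[-5.3, 1.2, -0.2], [0, 0, 0]]
    - [[-5.3, 1.2, -0.2], [0, 0, 0]]
    - [[-5.3, 1.2, -0.2], [0, 0, 0]]
    - [[0, 0, 0], [0, 0, 0]]

```text
time_s: 3.32
tcp_pos: [587.6, 340.8, 187.8]
eef_rot: [0.431, -0.431, 0.561, -0.56]
ft_force: [-0.5, -0.0, 0.2]
width: 0.999
```

```bash
python3 go.py 561 337 89 -0.26
python3 - <<'E'
from station import arm,snapshot
from h import *
import pickle
d={n:snapshot(n) for n in("side","top")}
pickle.dump(d,open("s1.pkl","wb"))
cv2.imwrite("pics/side1.png",d["side"]["img"][:,:,::-1])
crop(d["top"],150,140,300,250,5,"t4.png")
E
```

```text
[[-0.256, -0.0, 0.967], [-0.967, 0.0, -0.256], [-0.0, -1.0, -0.0]]
t 3.33 tcp [587.6 340.8 187.8] F [-0.5 -0.   0.2] M [-0.06 -0.01 -0.02] w 0.999
shift cm [ 1.06  9.88 -2.47] rot deg [ 0.01  0.05 -0.02]
```

View pics/side1.png

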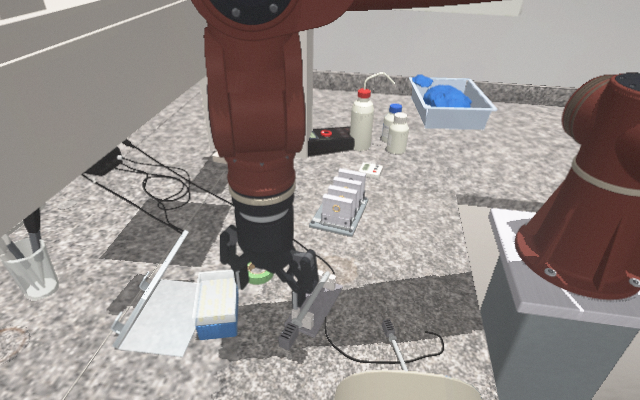

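View pics/t4.png

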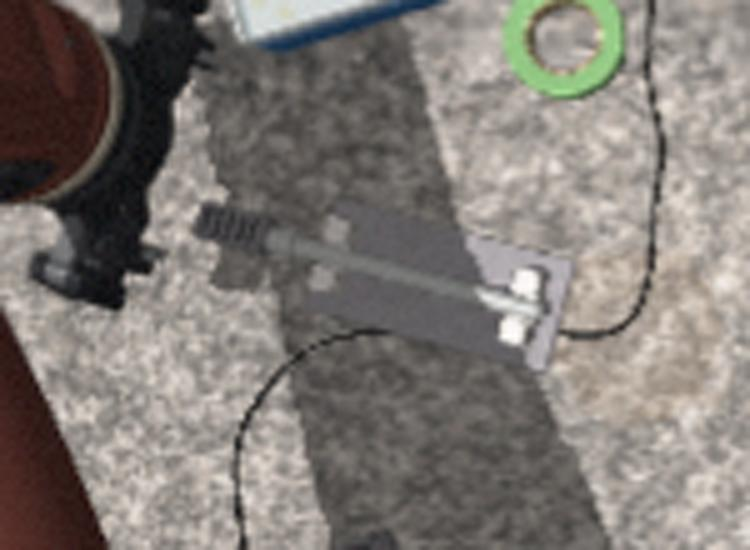

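servo_tool:
  series:
    - [[1.06, 0, -2.47], [0, 0, 0]]
    - [[0, 0, 0], [0, 0, 0]]
    - [[0, 4, 0], [0, 0, 0]]
    - [[0, 1.5, 0], [0, 0, 0]]
    - [[0, 0, 0], [0, 0, 0]]

```text
time_s: 4.05
tcp_pos: [565.1, 329.6, 139.1]
eef_rot: [-0.432, 0.426, -0.561, 0.564]
ft_force: [0.1, -0.5, 0.6]
width: 0.996
```

```bash
python3 go.py 561 337 89 -0.26
python3 - <<'E'
from station import arm,snapshot
from h import *
import pickle
d={n:snapshot(n) for n in("side","top")}
pickle.dump(d,open("s1.pkl","wb"))
crop(d["side"],230,220,370,360,5,"sd4.png")
crop(d["top"],150,140,300,250,5,"t4.png")
E
```

```text
[[-0.265, 0.01, 0.964], [-0.964, 0.002, -0.265], [-0.004, -1.0, 0.009]]
t 4.05 tcp [565.1 329.6 139.1] F [ 0.1 -0.5  0.6] M [-0.01 -0.01  0.01] w 0.996
shift cm [-0.58  5.   -0.63] rot deg [-0.52 -0.45 -0.25]
```

View pics/sd4.png

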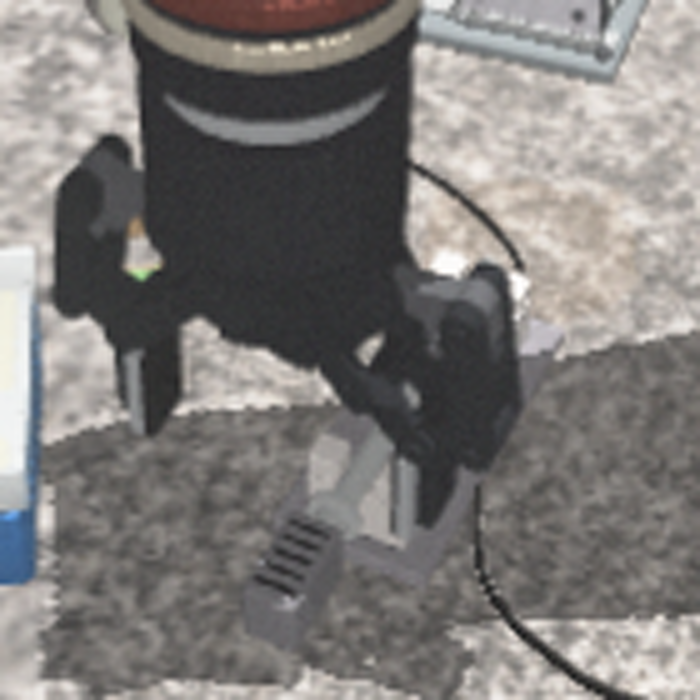

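View pics/t4.png

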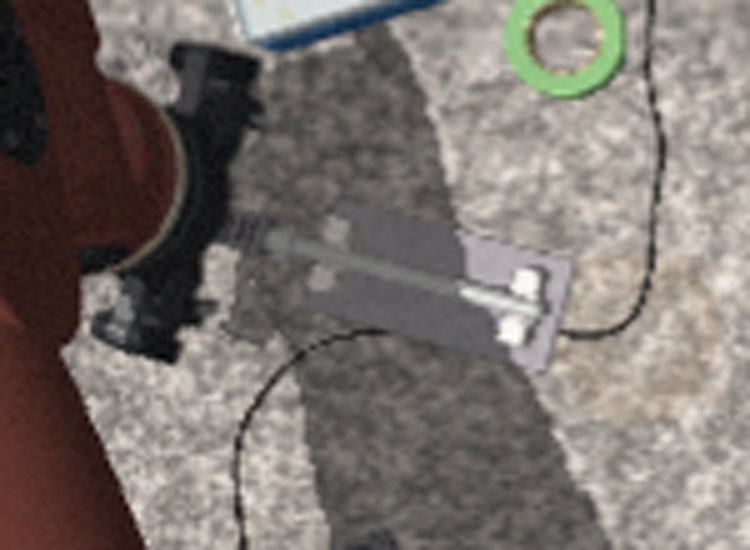

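servo_tool:
  series:
    - [[-0.58, 0, -0.63], [-0.5, -0.5, -0.2]]
    - [[0, 0, 0], [0, 0, 0]]
    - [[0, 2, 0], [0, 0, 0]]
    - [[0, 2, 0], [0, 0, 0]]
    - [[0, 0.8, 0], [0, 0, 0]]
    - [[0, 0, 0], [0, 0, 0]]

```text
time_s: 4.9
tcp_pos: [561.2, 338.2, 90.0]
eef_rot: [-0.433, 0.43, -0.56, 0.56]
ft_force: [-0.2, -0.4, 0.6]
width: 0.997
```

```bash
python3 go.py 561 337 88 -0.26
python3 - <<'E'
from station import arm,snapshot
from h import *
import pickle
d={n:snapshot(n) for n in("side","top")}
crop(d["side"],230,220,370,360,5,"sd5.png")
E
```

```text
[[-0.255, 0.003, 0.967], [-0.967, 0.002, -0.255], [-0.002, -1.0, 0.002]]
t 4.9 tcp [561.2 338.2  90. ] F [-0.2 -0.4  0.6] M [-0.05  0.   -0.02] w 0.997
shift cm [0.12 0.2  0.01] rot deg [-0.12  0.12 -0.13]
```

View pics/sd5.png

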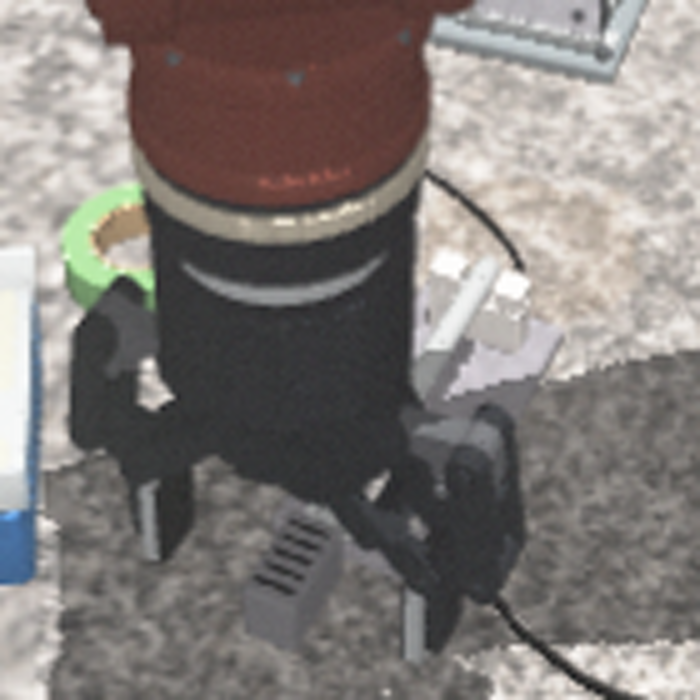

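servo_tool:
  series:
    - [[0, 0.15, 0], [0, 0, 0]]
    - [[0, 0, 0], [0, 0, 0]]
    - [[0, 0, 0], [0, 0, 0]]
    - [[0, 0, 0], [0, 0, 0]]
    - [[0, 0, 0], [0, 0, 0]]
    - [[0, 0, 0], [0, 0, 0]]
    - [[0, 0, 0], [0, 0, 0]]
    - [[0, 0, 0], [0, 0, 0]]
  hand: 0

```text
time_s: 6.0
tcp_pos: [562.8, 338.8, 91.6]
eef_rot: [-0.434, 0.429, -0.56, 0.561]
ft_force: [-0.2, -0.3, 0.2]
width: 0.223
```

```bash
python3 go.py 561 337 88 -0.26
```

```text
[[-0.255, 0.007, 0.967], [-0.967, 0.003, -0.255], [-0.005, -1.0, 0.006]]
t 6.0 tcp [562.8 338.8  91.6] F [-0.2 -0.3  0.2] M [-0.03  0.01  0.04] w 0.223
shift cm [ 0.22  0.36 -0.14] rot deg [-0.34  0.12 -0.27]
```

servo_tool:
  series:
    - [[0, -1, 0], [0, 0, 0]]
    - [[0, -1.2, 0], [0, 0, 0]]
    - [[0, -1.0, 0], [0, 0, 0]]
    - [[0, 0, 0], [0, 0, 0]]

```text
time_s: 6.5
tcp_pos: [562.9, 338.8, 126.6]
eef_rot: [-0.434, 0.429, -0.559, 0.561]
ft_force: [-0.1, -0.6, -0.9]
width: 0.218
```

```bash
python3 - <<'E'
from station import arm,snapshot
from h import *
import pickle
d={n:snapshot(n) for n in("side","top")}
s=arm.sense()
d["pose"]=s;pickle.dump(d,open("s2.pkl","wb"))
crop(d["side"],270,220,380,330,6,"sd6.png")
crop(d["top"],180,160,300,240,6,"t6.png")
E
python3 go.py 561 337 122.6 -0.26
```

```text
[[-0.255, 0.006, 0.967], [-0.967, 0.003, -0.255], [-0.004, -1.0, 0.005]]
t 6.6 tcp [562.3 338.6 125.3] F [-0.1 -0.3 -1.4] M [0.01 0.01 0.03] w 0.223
shift cm [ 0.19  0.27 -0.09] rot deg [-0.3   0.12 -0.26]
```

View pics/sd6.png

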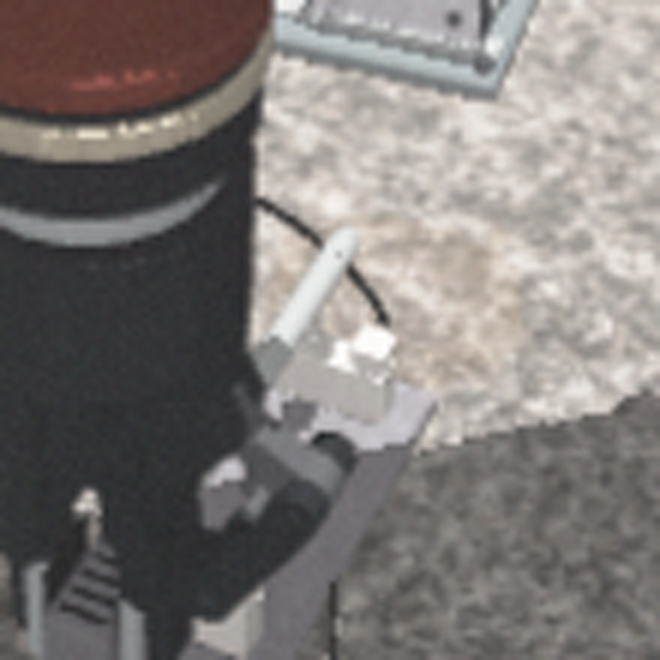

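View pics/t6.png

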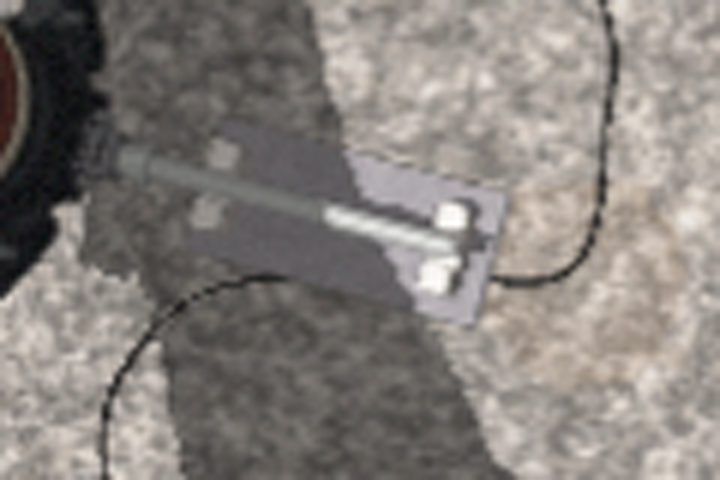

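```bash
cat > tip.py <<'E'
from h import *
from scipy.optimize import least_squares
def tri(T,S,ut,us,off=(1.6,.3,-.6)):
    f=lambda P:np.r_[proj(T,P)[0]-ut,proj(S,P+np.array(off))[0]-us]
    o=least_squares(f,[530,150,65.]);return o.x,o.fun
E
python3 - <<'E'
from tip import *; import pickle
d=pickle.load(open("s2.pkl","rb"))
ut=np.array([180,160])+(np.array([460,247])+.5)/6-.5; us=np.array([270,220])+(np.array([345,240])+.5)/6-.5
P,f=tri(d["top"],d["side"],ut,us);print(P,f)
s=d["pose"];print("tool frame",rot(s["eef_rot"]).T@(P-s["tcp_pos"]))
uc=np.array([180,160])+(np.array([135,162])+.5)/6-.5
print("collar",atz(d["top"],[uc],67))
E
```

```text
[520.52513686 180.85704374  65.98356902] [-0.01215502 -0.18640128  0.14336573  0.01716165]
tool frame [163.43505009  58.57244195  -0.49851819]
collar [[555.1596394  314.35043048  67.        ]]
```

```bash
python3 go.py 556 190 123 -0.167
```

```text
[[-0.255, 0.006, 0.967], [-0.967, 0.003, -0.255], [-0.004, -1.0, 0.005]]
t 6.6 tcp [562.3 338.6 125.3] F [-0.1 -0.3 -1.4] M [0.01 0.01 0.03] w 0.223
shift cm [14.53  0.18  3.18] rot deg [-0.31 -5.21 -0.24]
```

servo_tool:
  series:
    - [[2.0, 0, 0.45], [0, 0, 0]]
    - [[2.5, 0, 0.55], [0, 0, 0]]
    - [[2.5, 0, 0.55], [0, 0, 0]]
    - [[2.5, 0, 0.55], [0, 0, 0]]
    - [[2.5, 0, 0.55], [0, 0, 0]]
    - [[0.8, 0, 0.2], [0, 0, 0]]
    - [[0, 0, 0], [-0.3, -2.6, -0.2]]
    - [[0, 0, 0], [0, -2.6, 0]]
    - [[0, 0, 0], [0, 0, 0]]

```text
time_s: 7.72
tcp_pos: [554.8, 204.6, 120.6]
eef_rot: [0.456, -0.459, 0.541, -0.538]
ft_force: [0.5, -0.7, -1.2]
width: 0.226
```

```bash
python3 go.py 556 190 123 -0.167;  python3 - <<'E'
from station import arm,snapshot
from h import *
import pickle
d={n:snapshot(n) for n in("side","top")}
s=arm.sense()
d["pose"]=s;pickle.dump(d,open("s3.pkl","wb"))
crop(d["side"],300,150,390,250,6,"sd7.png")
crop(d["top"],280,160,380,240,7,"t7.png")
E
```

```text
[[-0.163, -0.006, 0.987], [-0.987, 0.001, -0.163], [0.0, -1.0, -0.006]]
t 7.72 tcp [554.8 204.6 120.6] F [ 0.5 -0.7 -1.2] M [0.02 0.01 0.  ] w 0.226
shift cm [ 1.42 -0.24  0.35] rot deg [0.32 0.16 0.02]
```

View pics/sd7.png

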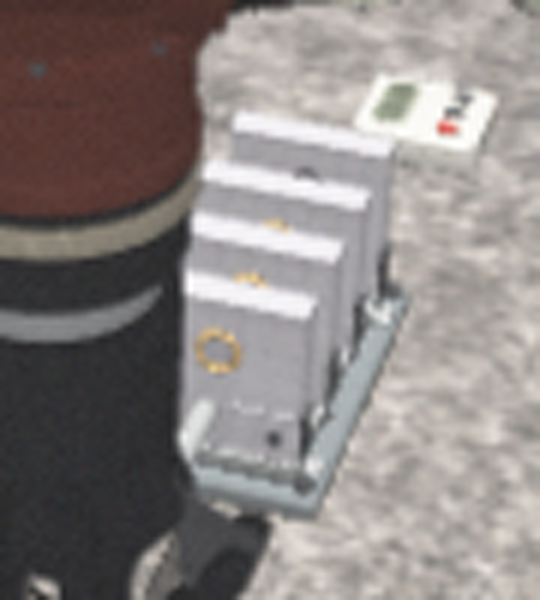

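View pics/t7.png

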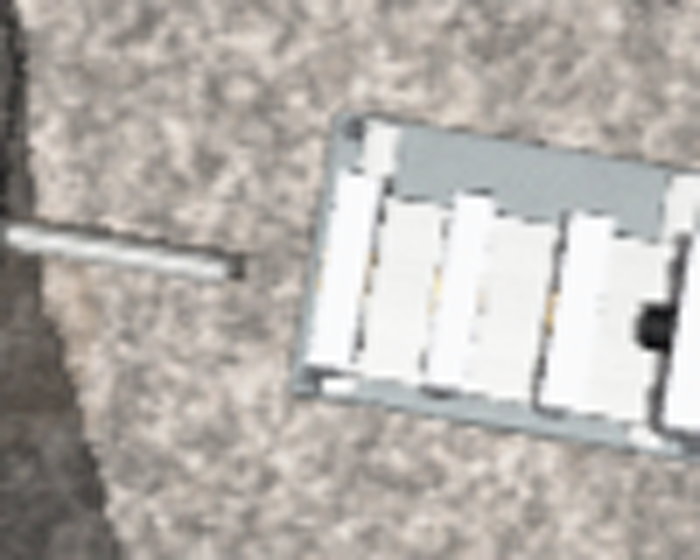

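Run:
```python
from fit import *; import pickle
d=pickle.load(open("s3.pkl","rb"))
s=d["pose"];Rm=rot(s["eef_rot"])
c=lambda u:np.array([280,160])+(np.array(u,float)+.5)/7-.5
fr=lambda P:[(np.cos(.167)*(p[0]-o.x[0])-np.sin(.167)*(p[1]-o.x[1]),np.sin(.167)*(p[0]-o.x[0])+np.cos(.167)*(p[1]-o.x[1])) for p in P]
pred=s["tcp_pos"]+Rm@[163.0,57.6,0]
print("pred tip",pred, "own",fr([pred]))
print("tip img own",fr(atz(d["top"],[c((240,269)),c((15,234))],63)))
print("plate1 corners own",np.round(fr(atz(d["top"],[c(u) for u in [(337,172),(383,178),(308,362),(353,370)]],88)),1))
print("p3",np.round(fr(atz(d["top"],[c(u) for u in [(572,213),(613,219),(540,405),(583,412)]],88)),1))
```

```text
pred tip [527.75606174  43.81017288  63.08440191] own [(np.float64(2.940810864147096), np.float64(80.17419174001719))]
tip img own [(np.float64(2.2573254627499466), np.float64(76.59453626374051)), (np.float64(1.5148661029033974), np.float64(156.14818190887416))]
plate1 corners own [[ 39.2  48.3]
 [ 39.7  32.4]
 [-26.4  47.4]
 [-26.5  31.9]]
p3 [[ 38.3 -33. ]
 [ 38.6 -47.1]
 [-27.9 -32.6]
 [-27.9 -47.4]]
```

Run:
```python
from fit import *; import pickle
for fn in ("s0.pkl","s3.pkl"):
    T=pickle.load(open(fn,"rb"))["top"]
    # rectify top view onto z=88 plane, 0.5mm px
    gx,gy=np.meshgrid(np.arange(460,600,.5),np.arange(-160,40,.5))
    uv=proj(T,np.c_[gx.ravel(),gy.ravel(),np.full(gx.size,88.)]).astype(np.float32)
    g=cv2.cvtColor(T["img"],cv2.COLOR_RGB2GRAY)
    im=cv2.remap(g,uv[:,0].reshape(gx.shape),uv[:,1].reshape(gx.shape),cv2.INTER_CUBIC)
    for th in (236,242):
        n,l,st,ce=cv2.connectedComponentsWithStats((im>th).astype(np.uint8))
        cs=[]
        for i in range(1,n):
            if st[i,4]>1500:
                r=cv2.minAreaRect(np.argwhere(l==i).astype(np.float32)[:,::-1]); 
                c=np.array(ce[i])*.5+[460,-160]; cs.append(c); print(fn,th,c.round(1),np.array(r[1])*.5,round(r[2],1))
        cs=np.array(cs); 
        if len(cs)>=3:
            p=np.polyfit(cs[:,1],cs[:,0],1);print("yaw",-np.arctan(p[0]),"x at plate1 outer", )
```

```text
s0.pkl 236 [ 503.3 -116.3] [11.86206055 63.63186264] 79.8
s0.pkl 236 [509.  -75.6] [20.58051682 64.03554535] 88.9
s0.pkl 236 [516.5 -35.9] [20.95975304 64.20455933] 86.9
s0.pkl 236 [524.8   4. ] [11.89958668 63.67477417] 79.8
yaw -0.17744857060996433 x at plate1 outer
s0.pkl 242 [ 503.  -116.1] [11.16833782 62.97335434] 79.6
s0.pkl 242 [509.8 -75.1] [15.79609489 63.8234787 ] 86.2
s0.pkl 242 [517.3 -35.8] [10.94337463 62.67096329] 81.0
s0.pkl 242 [523.8   3.7] [11.18315887 63.14150238] 78.8
yaw -0.17361306644250818 x at plate1 outer
s3.pkl 236 [ 503.5 -116.4] [13.06286526 64.5322876 ] 80.0
s3.pkl 236 [506.7 -83.4] [34.50805283 65.43051147] 80.0
s3.pkl 236 [514.8 -35. ] [59.66334152 65.56990814] 79.9
s3.pkl 236 [529.4   2.7] [15.82244778 82.56745911] 78.2
yaw -0.2084416668082147 x at plate1 outer
s3.pkl 242 [ 503.4 -116.3] [12.45461655 63.86611176] 80.0
s3.pkl 242 [504.1 -79.2] [33.66895676 64.97550201] 80.4
s3.pkl 242 [510.9 -42.9] [34.35939407 64.93760681] 80.5
s3.pkl 242 [503.2 -13.3] [20.9864769  35.33610535] 76.9
s3.pkl 242 [524.8   4. ] [12.42019367 64.08889008] 80.2
yaw -0.12173562470850414 x at plate1 outer
```

```bash
cat >> go.py <<'E'
PSI=-0.177
U=np.array([-np.sin(PSI),np.cos(PSI),0]); B=np.array([526.0,10.9,65.])
TT=np.array([165,57.8,-0.7])
def tgt(g,lat=0,dz=0,psi=PSI):
    M=frame_yaw(psi)
    if M[:,0]@U>0: M=frame_yaw(psi+np.pi)
    X=np.array([np.cos(PSI),np.sin(PSI),0])
    return B+g*U+lat*X+[0,0,dz]-M@TT
E
python3 -c "
from go import *
p=tgt(12);print(p,rot(arm.sense()['eef_rot']).round(3)[:,2]);delta(p,PSI)"
```

```text
[557.85473513 185.01136048 122.8       ] [ 0.986 -0.164 -0.005]
t 7.83 tcp [554.8 204.6 120.6] F [ 0.2 -0.5 -2.5] M [ 0.09 -0.    0.03] w 0.224
shift cm [ 1.88 -0.22  0.62] rot deg [0.31 0.7  0.02]
```

servo_tool:
  series:
    - [[0.6, -0.2, 0.6], [0.3, 0.7, 0]]
    - [[0.8, 0, 0], [0, 0, 0]]
    - [[0.4, 0, 0], [0, 0, 0]]
    - [[0, 0, 0], [0, 0, 0]]

```text
time_s: 8.32
tcp_pos: [557.9, 184.5, 122.7]
eef_rot: [-0.453, 0.453, -0.543, 0.543]
ft_force: [-0.2, -0.3, -2.1]
width: 0.218
```

```bash
python3 -c "
from go import *
p=tgt(12);delta(p,PSI)
from station import snapshot
import pickle
T=snapshot('top');s=arm.sense();pickle.dump({'top':T,'pose':s},open('s4.pkl','wb'))
crop(T,280,165,370,225,8.5,'t8.png')
"
```

```text
t 8.32 tcp [557.9 184.5 122.7] F [-0.2 -0.3 -2.1] M [ 0.06  0.   -0.01] w 0.218
shift cm [-0.05 -0.01 -0.01] rot deg [-0.01 -0.14  0.03]
```

View pics/t8.png

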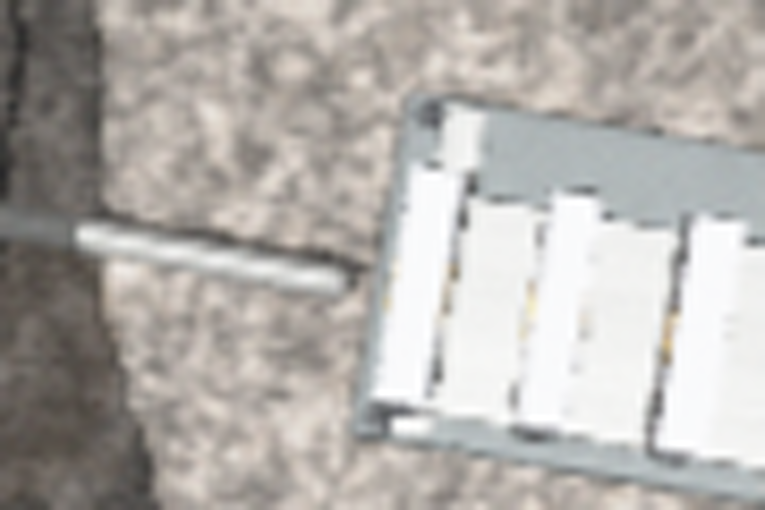

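servo_tool:
  series:
    - [[0.3, 0, 0], [0, 0, 0]]
    - [[0.3, 0, 0], [0, 0, 0]]
    - [[0.3, 0, 0], [0, 0, 0]]
    - [[0.2, 0, 0], [0, 0, 0]]

```text
time_s: 8.88
tcp_pos: [555.7, 173.4, 122.7]
eef_rot: [-0.453, 0.453, -0.543, 0.543]
ft_force: [-0.3, 0.4, -1.5]
width: 0.22
```

```bash
python3 -c "
from go import *
p=tgt(0);delta(p,PSI)"
```

```text
t 8.88 tcp [555.7 173.4 122.7] F [-0.3  0.4 -1.5] M [ 0.09 -0.03 -0.04] w 0.22
shift cm [ 0.02 -0.01  0.01] rot deg [-0.   -0.1   0.03]
```

servo_tool:
  series:
    - [[0.2, 0, 0], [0, 0, 0]]
    - [[0.2, 0, 0], [0, 0, 0]]
    - [[0.2, 0, 0], [0, 0, 0]]

```text
time_s: 9.25
tcp_pos: [554.6, 167.2, 122.7]
eef_rot: [-0.453, 0.453, -0.542, 0.543]
ft_force: [0.1, -0.5, -2.5]
width: 0.224
```

```bash
python3 -c "
from go import *
p=tgt(-6);delta(p,PSI)
from station import snapshot
T=snapshot('top')
crop(T,280,165,370,225,8.5,'t9.png')"
```

```text
t 9.25 tcp [554.6 167.2 122.7] F [ 0.1 -0.5 -2.5] M [ 0.15 -0.15  0.11] w 0.224
shift cm [-0.01 -0.01  0.  ] rot deg [-0.02 -0.09  0.01]
```

View pics/t9.png

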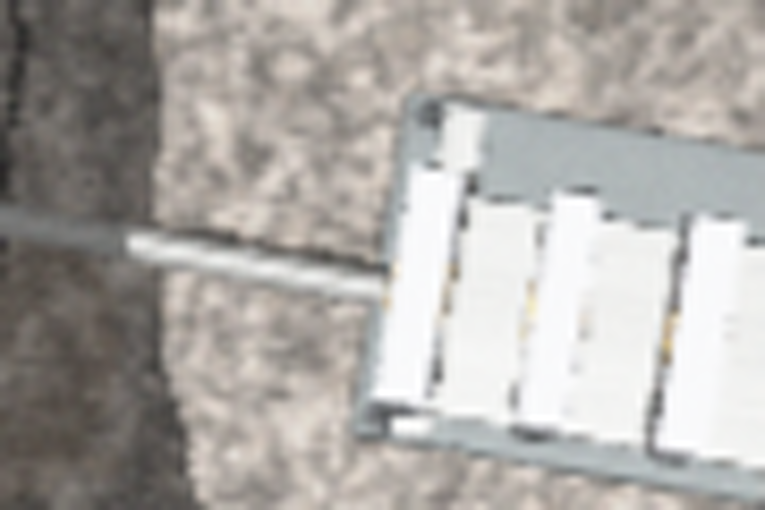

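servo_tool:
  series:
    - [[0.2, 0, 0], [0, 0, 0]]
    - [[0.2, 0, 0], [0, 0, 0]]
    - [[0.2, 0, 0], [0, 0, 0]]
    - [[0.2, 0, 0], [0, 0, 0]]

```text
time_s: 9.8
tcp_pos: [553.4, 158.9, 122.9]
eef_rot: [-0.454, 0.453, -0.542, 0.543]
ft_force: [1.2, 1.1, -1.3]
width: 0.223
```

```bash
python3 -c "
from go import *
p=tgt(-14);delta(p,PSI)
from station import snapshot
T=snapshot('top')
crop(T,280,165,370,225,8.5,'t10.png')"
```

```text
t 9.8 tcp [553.4 158.9 122.9] F [ 1.2  1.1 -1.3] M [ 0.27 -0.29  0.13] w 0.223
shift cm [-0.05  0.01 -0.02] rot deg [-0.06 -0.07 -0.02]
```

View pics/t10.png

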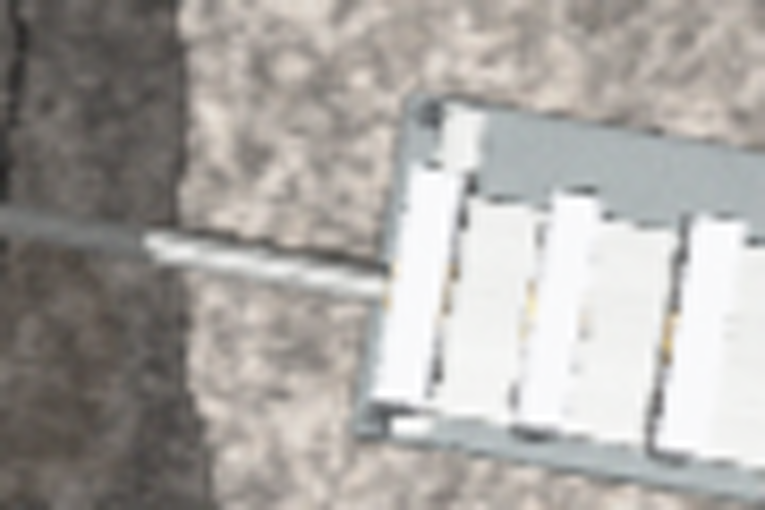

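servo_tool:
  series:
    - [[0.25, 0, 0], [0, 0, 0]]
    - [[0.25, 0, 0], [0, 0, 0]]
    - [[0.25, 0, 0], [0, 0, 0]]
    - [[0.25, 0, 0], [0, 0, 0]]

```text
time_s: 10.35
tcp_pos: [551.5, 148.3, 122.8]
eef_rot: [-0.454, 0.453, -0.542, 0.543]
ft_force: [0.9, 0.8, -1.7]
width: 0.223
```

```bash
python3 -c "
from go import *
p=tgt(-24);delta(p,PSI)"
```

```text
t 10.35 tcp [551.5 148.3 122.8] F [ 0.9  0.8 -1.7] M [ 0.24 -0.2   0.14] w 0.223
shift cm [-0.13  0.   -0.02] rot deg [-0.05 -0.07 -0.02]
```

servo_tool:
  series:
    - [[0.25, 0, 0], [0, 0, 0]]
    - [[0.25, 0, 0], [0, 0, 0]]
    - [[0.25, 0, 0], [0, 0, 0]]
    - [[0.25, 0, 0], [0, 0, 0]]
    - [[0.25, 0, 0], [0, 0, 0]]

```text
time_s: 10.98
tcp_pos: [549.0, 135.0, 122.8]
eef_rot: [-0.454, 0.453, -0.542, 0.543]
ft_force: [0.4, 1.0, -1.4]
width: 0.223
```

```bash
python3 -c "
from go import *
p=tgt(-37);delta(p,PSI)
from station import snapshot
T=snapshot('top')
crop(T,280,165,370,225,8.5,'t11.png')"
```

```text
t 10.97 tcp [549.  135.  122.8] F [ 0.4  1.  -1.4] M [ 0.22 -0.17  0.11] w 0.223
shift cm [-0.18  0.   -0.01] rot deg [-0.04 -0.08 -0.01]
```

View pics/t11.png

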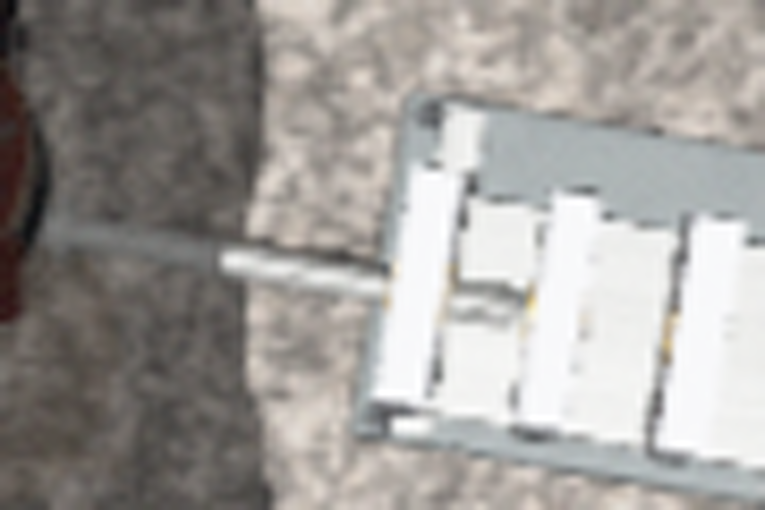

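servo_tool:
  series:
    - [[0.2, 0, 0], [0, 0, 0]]
    - [[0.2, 0, 0], [0, 0, 0]]
    - [[0.2, 0, 0], [0, 0, 0]]
    - [[0.2, 0, 0], [0, 0, 0]]

```text
time_s: 11.52
tcp_pos: [547.5, 126.4, 122.8]
eef_rot: [-0.454, 0.453, -0.542, 0.543]
ft_force: [0.4, -0.3, -2.1]
width: 0.223
```

```bash
python3 -c "
from go import *
p=tgt(-45);delta(p,PSI)"
```

```text
t 11.53 tcp [547.5 126.4 122.8] F [ 0.4 -0.3 -2.1] M [ 0.23 -0.15  0.1 ] w 0.223
shift cm [-0.25 -0.   -0.01] rot deg [-0.04 -0.09  0.  ]
```

servo_tool:
  series:
    - [[0.2, 0, 0], [0, 0, 0]]
    - [[0.2, 0, 0], [0, 0, 0]]
    - [[0.25, 0, 0], [0, 0, 0]]
    - [[0.25, 0, 0], [0, 0, 0]]
    - [[0.25, 0, 0], [0, 0, 0]]

```text
time_s: 12.15
tcp_pos: [545.5, 114.5, 122.9]
eef_rot: [-0.454, 0.453, -0.542, 0.543]
ft_force: [0.8, 0.2, -1.3]
width: 0.22
```

```bash
python3 -c "
from go import *
p=tgt(-60);delta(p,PSI)"
```

```text
t 12.15 tcp [545.5 114.5 122.9] F [ 0.8  0.2 -1.3] M [ 0.34 -0.28  0.19] w 0.22
shift cm [ 0.04  0.01 -0.03] rot deg [-0.07 -0.06 -0.02]
```

servo_tool:
  series:
    - [[0.25, 0, -0.01], [0, 0, 0]]
    - [[0.25, 0, 0], [0, 0, 0]]
    - [[0.25, 0, 0], [0, 0, 0]]
    - [[0.25, 0, 0], [0, 0, 0]]
    - [[0.25, 0, 0], [0, 0, 0]]
    - [[0.25, 0, 0], [0, 0, 0]]

```text
time_s: 12.9
tcp_pos: [542.6, 98.6, 122.9]
eef_rot: [-0.454, 0.453, -0.542, 0.543]
ft_force: [2.0, 1.1, -1.9]
width: 0.222
```

```bash
python3 -c "
from go import *
p=tgt(-76);delta(p,PSI)
from station import snapshot
T=snapshot('top')
crop(T,300,165,390,225,8.5,'t12.png')"
```

```text
t 12.9 tcp [542.6  98.6 122.9] F [ 2.   1.1 -1.9] M [ 0.28 -0.31  0.19] w 0.222
shift cm [ 0.03  0.01 -0.02] rot deg [-0.07 -0.07 -0.03]
```

View pics/t12.png

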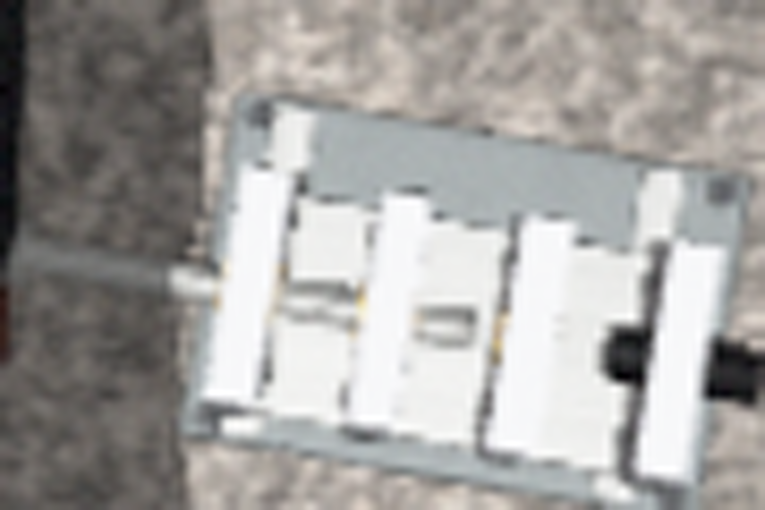

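servo_tool:
  series:
    - [[0.2, 0, 0], [0, 0, 0]]
    - [[0.2, 0, 0], [0, 0, 0]]
    - [[0.2, 0, 0], [0, 0, 0]]
    - [[0.2, 0, 0], [0, 0, 0]]
    - [[0.2, 0, 0], [0, 0, 0]]

```text
time_s: 13.58
tcp_pos: [540.6, 88.0, 122.8]
eef_rot: [-0.454, 0.453, -0.542, 0.543]
ft_force: [1.1, 0.8, -2.5]
width: 0.224
```

```bash
python3 -c "
from go import *
p=tgt(-86);delta(p,PSI)"
```

```text
t 13.57 tcp [540.6  88.  122.8] F [ 1.1  0.8 -2.5] M [ 0.27 -0.29  0.14] w 0.224
shift cm [-0.06  0.   -0.01] rot deg [-0.06 -0.08 -0.02]
```

servo_tool:
  series:
    - [[0.2, 0, 0], [0, 0, 0]]
    - [[0.2, 0, 0], [0, 0, 0]]
    - [[0.2, 0, 0], [0, 0, 0]]
    - [[0.2, 0, 0], [0, 0, 0]]
    - [[0.2, 0, 0], [0, 0, 0]]
    - [[0.2, 0, 0], [0, 0, 0]]

```text
time_s: 14.32
tcp_pos: [538.5, 75.5, 123.0]
eef_rot: [-0.454, 0.453, -0.542, 0.543]
ft_force: [1.8, 0.7, -1.4]
width: 0.222
```

```bash
python3 -c "
from go import *
p=tgt(-98);delta(p,PSI)"
```

```text
t 14.32 tcp [538.5  75.5 123. ] F [ 1.8  0.7 -1.4] M [ 0.43 -0.4   0.26] w 0.222
shift cm [-0.12  0.02 -0.03] rot deg [-0.09 -0.05 -0.04]
```

servo_tool:
  series:
    - [[0.2, 0.01, -0.02], [0, 0, 0]]
    - [[0.2, 0, 0], [0, 0, 0]]
    - [[0.2, 0, 0], [0, 0, 0]]
    - [[0.2, 0, 0], [0, 0, 0]]
    - [[0.2, 0, 0], [0, 0, 0]]
    - [[0.2, 0, 0], [0, 0, 0]]

```text
time_s: 15.08
tcp_pos: [536.1, 62.8, 122.9]
eef_rot: [-0.454, 0.453, -0.542, 0.543]
ft_force: [2.6, 0.1, -1.9]
width: 0.222
```

```bash
python3 -c "
from go import *
p=tgt(-110);delta(p,PSI)"
```

```text
t 15.07 tcp [536.1  62.8 122.9] F [ 2.6  0.1 -1.9] M [ 0.39 -0.49  0.21] w 0.222
shift cm [-0.21  0.01 -0.01] rot deg [-0.1  -0.05 -0.04]
```

servo_tool:
  series:
    - [[0.2, 0, 0], [0, 0, 0]]
    - [[0.2, 0, 0], [0, 0, 0]]
    - [[0.2, 0, 0], [0, 0, 0]]
    - [[0.2, 0, 0], [0, 0, 0]]
    - [[0.2, 0, 0], [0, 0, 0]]

```text
time_s: 15.7
tcp_pos: [534.5, 55.0, 123.3]
eef_rot: [0.457, -0.452, 0.543, -0.541]
ft_force: [2.7, 5.6, -0.4]
width: 0.221
```

```bash
python3 -c "
from go import *
p=tgt(-120);delta(p,PSI)
from station import snapshot
T=snapshot('top')
crop(T,300,165,390,225,8.5,'t13.png');crop(snapshot('side'),250,150,390,260,5.5,'sd13.png')"
```

```text
t 15.7 tcp [534.5  55.  123.3] F [ 2.7  5.6 -0.4] M [ 1.1  -0.4   0.12] w 0.221
shift cm [-0.01  0.05  0.01] rot deg [-0.12  0.07 -0.42]
```

View pics/t13.png

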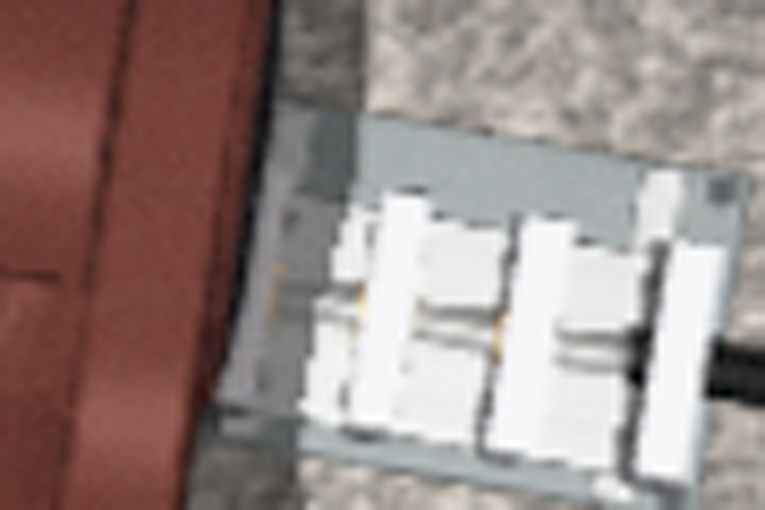

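View pics/sd13.png

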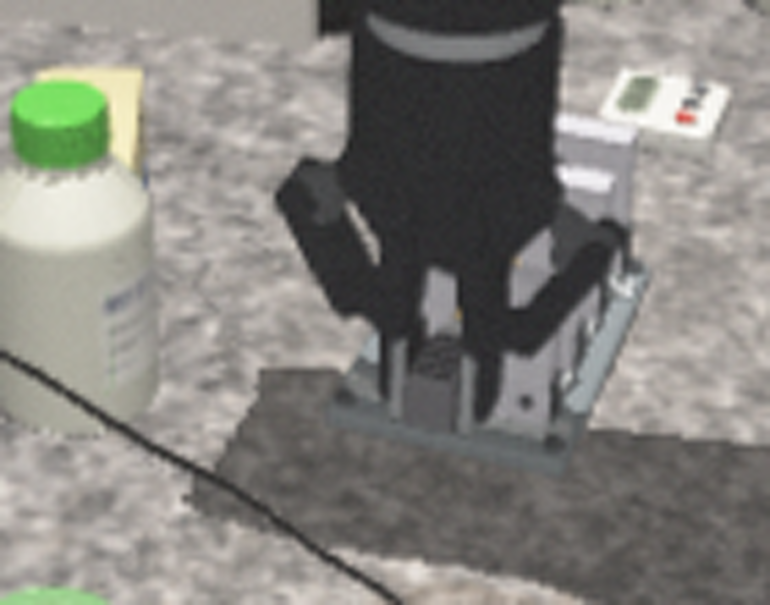

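servo_tool:
  series:
    - [[0.2, 0.03, 0], [0, 0, -0.4]]
    - [[0.2, 0, 0], [0, 0, 0]]
    - [[0.15, 0, 0], [0, 0, 0]]
    - [[0.15, 0, 0], [0, 0, 0]]

```text
time_s: 16.3
tcp_pos: [533.4, 50.4, 123.3]
eef_rot: [0.457, -0.452, 0.542, -0.541]
ft_force: [3.3, 5.3, 0.1]
width: 0.225
```

```bash
python3 -c "
from go import *
p=tgt(-130);delta(p,PSI)"
```

```text
t 16.3 tcp [533.4  50.4 123.3] F [3.3 5.3 0.1] M [ 1.18 -0.46  0.16] w 0.225
shift cm [0.52 0.05 0.04] rot deg [-0.12  0.19 -0.39]
```

servo_tool:
  series:
    - [[0.2, 0.03, 0.02], [0, 0, -0.3]]
    - [[0.2, 0, 0], [0, 0, 0]]
    - [[0.2, 0, 0], [0, 0, 0]]

```text
time_s: 16.68
tcp_pos: [532.5, 46.3, 123.2]
eef_rot: [0.457, -0.453, 0.542, -0.54]
ft_force: [2.7, 6.7, -0.9]
width: 0.221
```

```bash
python3 -c "
from go import *
p=tgt(-130);delta(p,PSI)"
```

```text
t 16.68 tcp [532.5  46.3 123.2] F [ 2.7  6.7 -0.9] M [ 1.14 -0.45  0.1 ] w 0.221
shift cm [0.1  0.04 0.05] rot deg [-0.11  0.28 -0.36]
```

servo_tool:
  series:
    - [[0.15, 0, 0], [0, 0.2, 0]]
    - [[0.15, 0, 0], [0, 0, 0]]

```text
time_s: 16.92
tcp_pos: [532.3, 44.5, 123.6]
eef_rot: [0.458, -0.451, 0.543, -0.54]
ft_force: [3.0, 6.2, -0.3]
width: 0.219
```

```bash
python3 -c "
from go import *
p=tgt(-130);delta(p,PSI)
from station import snapshot
crop(snapshot('side'),290,170,370,240,9,'sd14.png');crop(snapshot('top'),300,165,390,225,8.5,'t14.png')"
```

```text
t 16.93 tcp [532.3  44.5 123.6] F [ 3.   6.2 -0.3] M [ 1.12 -0.46  0.21] w 0.219
shift cm [-0.08  0.08  0.04] rot deg [-0.17  0.15 -0.55]
```

View pics/sd14.png

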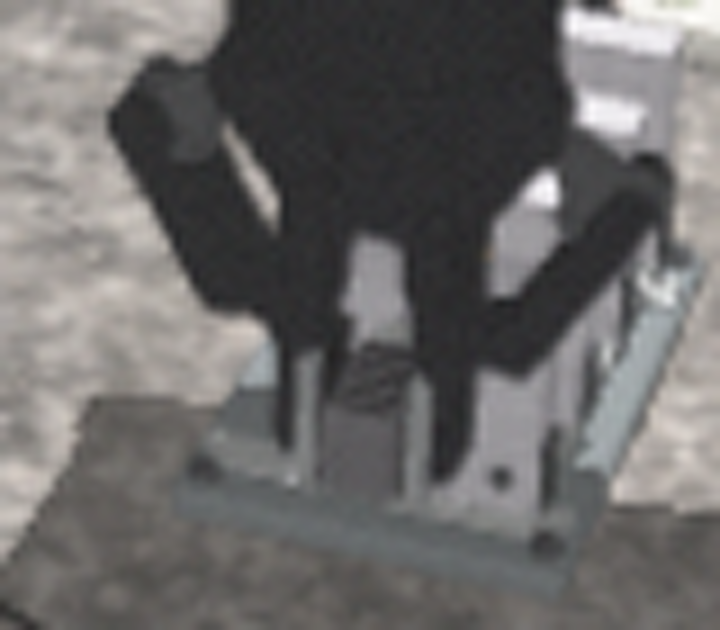

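View pics/t14.png

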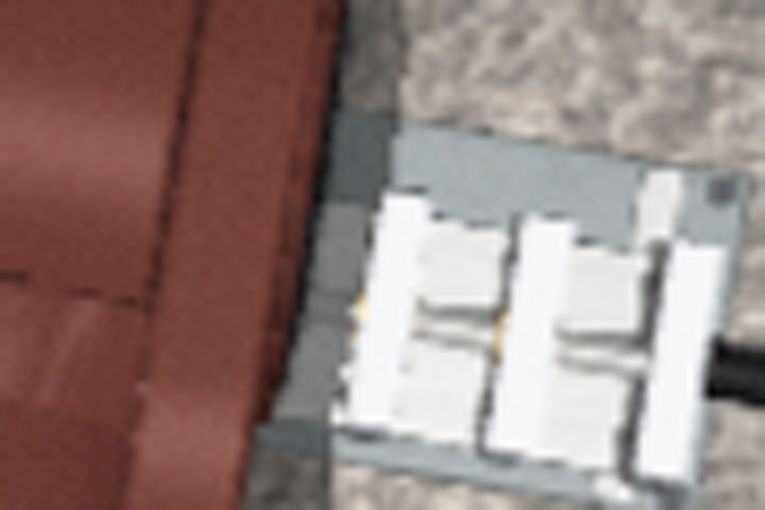

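servo_tool:
  series:
    - [[0.2, 0.05, 0.02], [0, 0, -0.4]]
    - [[0.15, 0, 0], [0, 0, 0]]

```text
time_s: 17.27
tcp_pos: [531.9, 42.3, 123.2]
eef_rot: [0.457, -0.453, 0.542, -0.541]
ft_force: [3.4, 9.3, -2.9]
width: 0.222
```

```bash
python3 -c "
from go import *
p=tgt(-130);delta(p,PSI)"
```

```text
t 17.27 tcp [531.9  42.3 123.2] F [ 3.4  9.3 -2.9] M [ 1.83 -0.8   0.12] w 0.222
shift cm [-0.3   0.04  0.04] rot deg [-0.16  0.21 -0.35]
```

servo_tool:
  series:
    - [[0.15, 0, 0], [0, 0, 0]]

```text
time_s: 17.4
tcp_pos: [531.8, 42.1, 123.2]
eef_rot: [0.458, -0.452, 0.543, -0.54]
ft_force: [5.3, 12.3, -2.9]
width: 0.221
```

```bash
python3 -c "
from go import *
p=tgt(-130);delta(p,PSI)"
```

```text
t 17.4 tcp [531.8  42.1 123.2] F [ 5.3 12.3 -2.9] M [ 2.24 -1.01  0.06] w 0.221
shift cm [-0.33  0.05  0.05] rot deg [-0.17  0.27 -0.54]
```

servo_tool:
  series:
    - [[0.2, 0.02, 0.02], [0, 0, -0.3]]
    - [[0.2, 0, 0], [0, 0, 0]]

```text
time_s: 17.65
tcp_pos: [531.7, 41.8, 123.3]
eef_rot: [0.46, -0.451, 0.543, -0.538]
ft_force: [5.3, 13.1, -2.1]
width: 0.219
```

```bash
python3 -c "
from go import *
p=tgt(-130);delta(p,PSI)
from station import snapshot
import pickle
T=snapshot('top');pickle.dump(T,open('s15.pkl','wb'))
crop(T,300,165,390,225,8.5,'t15.png')"
```

```text
t 17.65 tcp [531.7  41.8 123.3] F [ 5.3 13.1 -2.1] M [ 2.29 -0.87  0.03] w 0.219
shift cm [-0.35  0.06  0.05] rot deg [-0.2   0.42 -0.8 ]
```

View pics/t15.png

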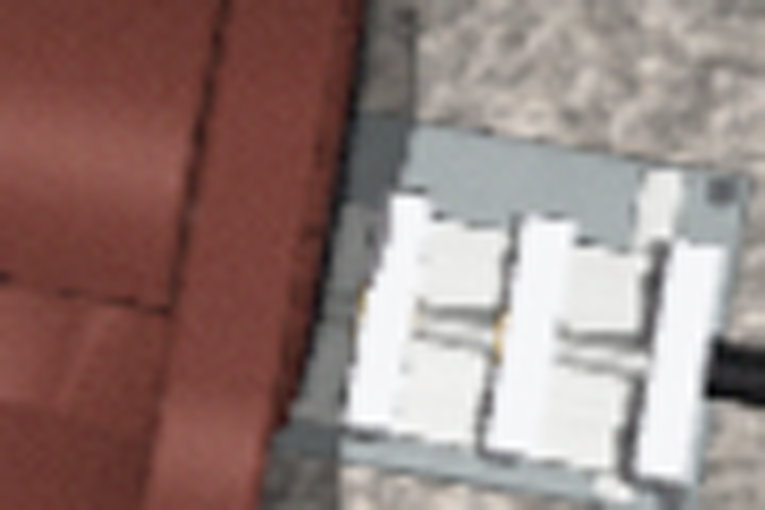

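servo_tool:
  series:
    - [[0, 0, 0], [0, 0, 0]]
    - [[0, 0, 0], [0, 0, 0]]
    - [[0, 0, 0], [0, 0, 0]]
    - [[0, 0, 0], [0, 0, 0]]
    - [[0, 0, 0], [0, 0, 0]]
  hand: 70

```text
time_s: 18.32
tcp_pos: [531.3, 41.0, 123.5]
eef_rot: [0.459, -0.452, 0.543, -0.539]
ft_force: [0.4, -0.1, 0.7]
width: 0.705
```

```bash
python3 go.py 531.8 42 250 -0.177
```

```text
[[-0.17, 0.005, 0.985], [-0.985, 0.011, -0.17], [-0.012, -1.0, 0.003]]
t 18.32 tcp [531.3  41.  123.5] F [ 0.4 -0.1  0.7] M [ 0.03  0.05 -0.03] w 0.705
shift cm [ -0.26 -12.64   0.07] rot deg [-0.15  0.36 -0.69]
```

Released with no residual force. Raise straight up and back away toward +y to see the collar.

servo_tool:
  series:
    - [[-0.1, -2, 0], [0, 0.2, -0.6]]
    - [[0, -3, 0], [0, 0, 0]]
    - [[0, -4, 0], [0, 0, 0]]
    - [[0, -5, 0], [0, 0, 0]]
    - [[-5, -3, 0], [0, 0, 0]]
    - [[-5, 0, 0], [0, 0, 0]]
    - [[-5, 0, -2], [0, 0, 0]]
    - [[-5, 0, -4], [0, 0, 0]]
    - [[0, 0, -5], [0, 0, 0]]
    - [[0, 0, 0], [0, 0, 0]]

```text
time_s: 19.58
tcp_pos: [456.6, 261.8, 297.9]
eef_rot: [-0.454, 0.453, -0.542, 0.543]
ft_force: [0.2, 0.9, -0.3]
width: 0.696
```

```bash
python3 -c "
from go import *
s=arm.sense();print(s['time_s'],s['tcp_pos'],s['ft_force'])
from station import snapshot
import pickle
d={n:snapshot(n) for n in('top','side')};pickle.dump(d,open('s16.pkl','wb'))
crop(d['side'],290,150,390,240,7.5,'sd16.png');crop(d['top'],280,160,400,235,6.5,'t16.png')"
```

```text
19.575 [456.63569042 261.76302813 297.89193884] [ 0.18027494  0.8948463  -0.26610526]
```

View pics/sd16.png

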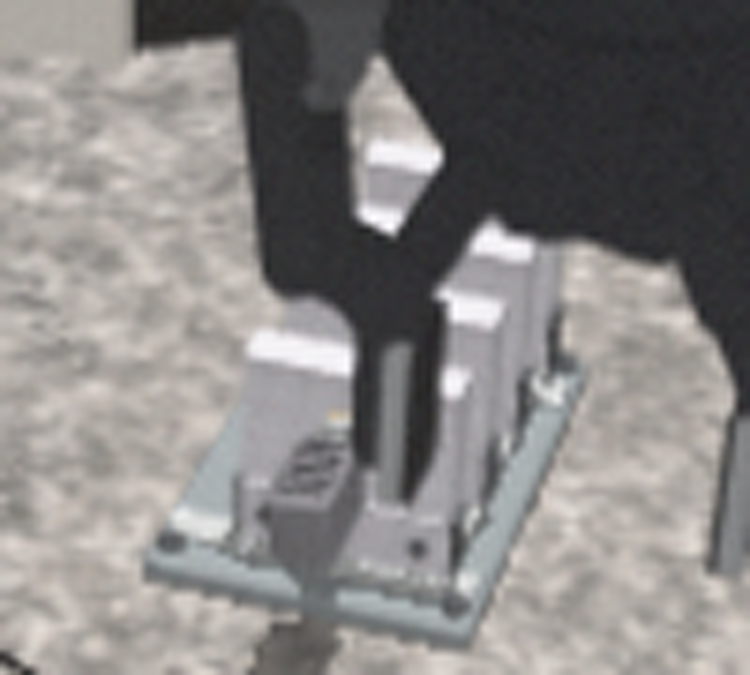

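View pics/t16.png

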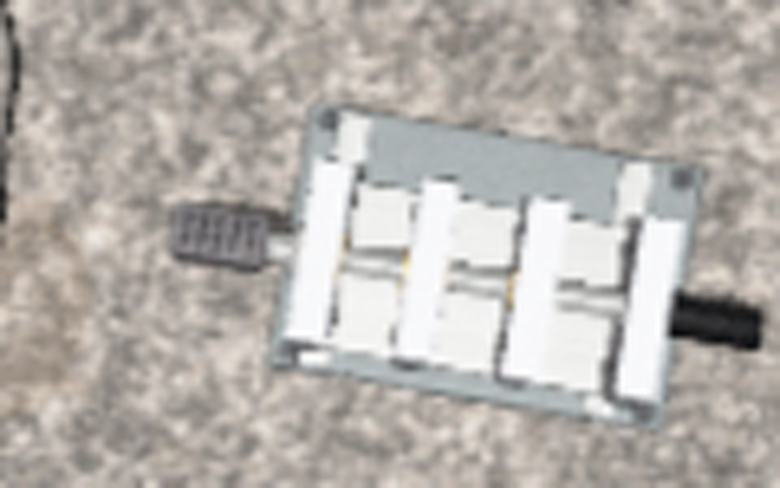

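```bash
python3 - <<'E'
from go import *
import pickle
T=pickle.load(open("s16.pkl","rb"))["top"]
c=lambda u:np.array([280,160])+(np.array(u,float)+.5)/6.5-.5
for n,u,z in (("knob end top",(173,233),77),("knob front top",(266,245),77),("plate1 outer",(306,250),88),("plate1 inner",(338,257),88),("plate2 outer",(411,268),88),("plate4 outer",(630,303),88),("plate4 back",(677,312),88)):
    P=atz(T,[c(u)],z)[0]; print(n,"own y",round(47+(P-B)@U,1),"x",round((P-B)@[np.cos(PSI),np.sin(PSI),0],1))
E
python3 - <<'E'
import sys;sys.path.insert(0,'.')
from h import *;import pickle
T=pickle.load(open("s16.pkl","rb"))["top"]
crop(T,300,180,345,220,16,'t17.png') if 0 else cv2.imwrite("pics/t17.png",cv2.resize(T["img"][180:220,300:345,::-1],None,fx=16,fy=16,interpolation=cv2.INTER_CUBIC))
E
```

```text
knob end top own y 94.8 x -2.4
knob front top own y 60.0 x -0.9
plate1 outer own y 44.9 x -0.7
plate1 inner own y 32.9 x -1.2
plate2 outer own y 5.9 x -0.6
plate4 outer own y -75.2 x 0.7
plate4 back own y -92.7 x 0.4
```

View pics/t17.png

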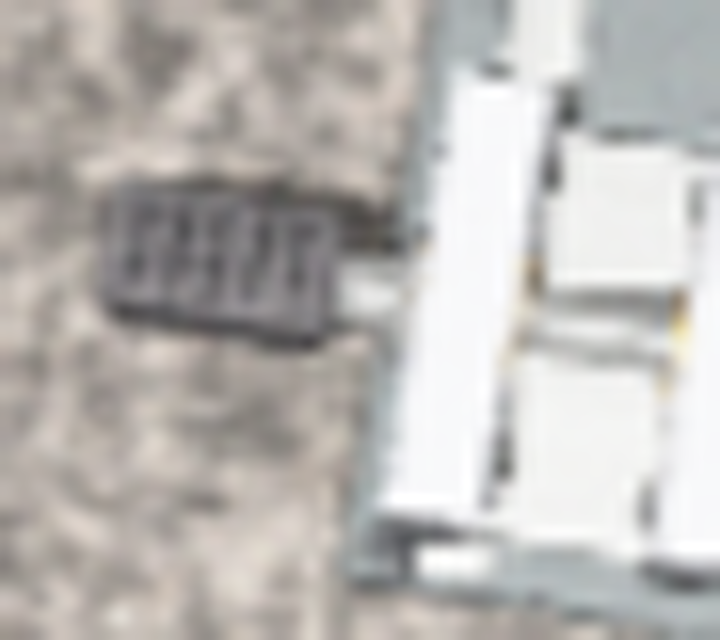

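servo_tool:
  series:
    - [[3, -1, -1], [0, 0, 0]]
    - [[5.5, -1, -1], [0, 0, 0]]
    - [[5.5, 0, 0], [0, 0, 0]]
    - [[5.5, 0, 0], [0, 0, 0]]
    - [[5.5, 0, 0], [0, 0, 0]]
    - [[5.5, 0, 0], [0, 0, 0]]
    - [[5.5, 0, 0], [0, 0, 0]]
    - [[5.5, 0, 0], [0, 0, 0]]
    - [[5.5, 0, 0], [0, 0, 0]]
    - [[3, 0, 0], [0, 0, 0]]
    - [[0, 0, 0], [0, 0, 0]]

```text
time_s: 21.05
tcp_pos: [348.1, -253.8, 321.5]
eef_rot: [-0.45, 0.447, -0.543, 0.551]
ft_force: [0.6, 1.1, -0.4]
width: 0.699
```

```bash
python3 -c "
from go import *
s=arm.sense();print(s['time_s'],s['tcp_pos'],s['ft_force'])
from station import snapshot
import pickle
d={n:snapshot(n) for n in('top','side')};pickle.dump(d,open('s18.pkl','wb'))
cv2.imwrite('pics/side18.png',d['side']['img'][:,:,::-1])
crop(d['side'],300,160,375,240,8,'sd18.png')"
```

```text
21.05 [ 348.13023034 -253.80388358  321.48193358] [ 0.55082253  1.10989267 -0.3908574 ]
```

View pics/sd18.png

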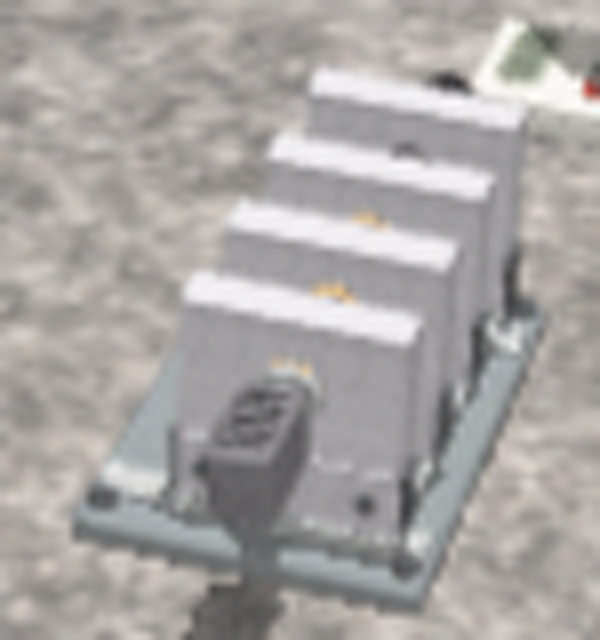

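View pics/side18.png

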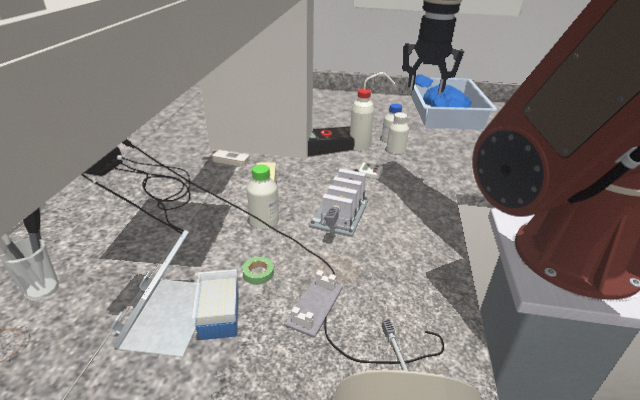

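Run:
```python
from go import *
import pickle
S=pickle.load(open("s18.pkl","rb"))["side"]
X=np.array([np.cos(PSI),np.sin(PSI),0]);off=np.array([1.6,.3,-.6])
W=lambda p,off=off:B+X*p[0]+U*(p[1]-47)+np.array([0,0,p[2]-65])+off
pxf=lambda P:(proj(S,P)-[300,160]+.5)*8-.5
print("plate top front corners",pxf(np.array([W((33,47,88)),W((-33,47,88))])).round(0).tolist(),"seen (185,298),(418,342)")
# per-image correction
corr=np.array([[185,298],[418,342]]).mean(0)-pxf(np.array([W((33,47,88)),W((-33,47,88))])).mean(0);print(corr)
im=cv2.imread("pics/sd18.png");outs=[]
for e in (0,2,4):
    j=im.copy();th=np.linspace(0,2*np.pi,60)
    for y,col in((47,(0,0,255)),(51,(0,255,0))):
        P=np.array([W((10*np.cos(t),y+e,65+10*np.sin(t))) for t in th]);q=pxf(P)+corr
        cv2.polylines(j,[q.round().astype(int)],True,col,1)
    q=pxf(np.array([W((sx,y+e,77)) for sx,y in((10,60),(10,96),(-10,96),(-10,60))]))+corr
    cv2.polylines(j,[q.round().astype(int)],True,(255,0,255),1)
    outs.append(cv2.resize(j[320:560,150:380],None,fx=1.15,fy=1.15*2,interpolation=cv2.INTER_CUBIC)if 0 else j[330:520,170:360])
cv2.imwrite("pics/ov.png",cv2.resize(np.hstack(outs),None,fx=1.4,fy=1.4))
```

```text
plate top front corners [[179.0, 298.0], [408.0, 346.0]] seen (185,298),(418,342)
[ 8.00608579 -2.21116955]
```

View pics/ov.png

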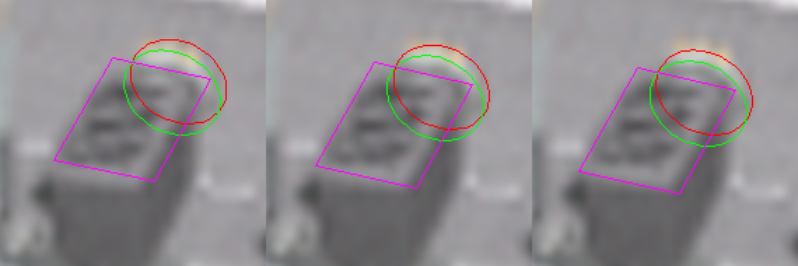

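```bash
python3 go.py 537.5 95 290 -0.177
```

```text
[[-0.193, 0.012, 0.981], [-0.981, -0.005, -0.193], [0.003, -1.0, 0.013]]
t 21.15 tcp [ 348.7 -251.7  321.6] F [ 0.3 -0.2 -0.8] M [-0.05 -0.01  0.01] w 0.7
shift cm [-37.67   3.2   11.81] rot deg [-0.72 -0.96  0.18]
```

servo_tool:
  series:
    - [[-4, 0.3, 1.3], [-0.7, -1, 0.2]]
    - [[-5.5, 0.4, 1.8], [0, 0, 0]]
    - [[-5.5, 0.4, 1.8], [0, 0, 0]]
    - [[-5.5, 0.4, 1.8], [0, 0, 0]]
    - [[-5.5, 0.4, 1.8], [0, 0, 0]]
    - [[-5.5, 0.4, 1.8], [0, 0, 0]]
    - [[-4, 0.4, 1], [0, 0, 0]]
    - [[0, 0, 0], [0, 0, 0]]
  hand: 0

```text
time_s: 22.15
tcp_pos: [526.9, 96.3, 296.3]
eef_rot: [-0.457, 0.455, -0.539, 0.542]
ft_force: [-0.5, -0.8, 0.3]
width: -0.0
```

```bash
python3 go.py 537.5 88 150 -0.177
```

```text
[[-0.168, 0.005, 0.986], [-0.986, -0.001, -0.168], [0.0, -1.0, 0.005]]
t 22.15 tcp [526.9  96.3 296.3] F [-0.5 -0.8  0.3] M [-0.01  0.01  0.  ] w -0.0
shift cm [ 0.64 14.63  1.11] rot deg [-0.3   0.48  0.01]
```

servo_tool:
  series:
    - [[0.3, 0, 1.1], [-0.3, 0.5, 0]]
    - [[0, 4, 0], [0, 0, 0]]
    - [[0, 4, 0], [0, 0, 0]]
    - [[0, 4, 0], [0, 0, 0]]
    - [[0, 3, 0], [0, 0, 0]]
    - [[0, 0, 0], [0, 0, 0]]

```text
time_s: 22.9
tcp_pos: [539.8, 86.7, 145.1]
eef_rot: [-0.453, 0.451, -0.542, 0.545]
ft_force: [-0.2, 1.2, 0.4]
width: -0.001
```

```bash
python3 go.py 536 83 131 -0.177; python3 -c "
from h import *
from station import snapshot
crop(snapshot('side'),290,150,390,250,6,'sd19.png')"
```

```text
[[-0.183, 0.004, 0.983], [-0.983, -0.001, -0.183], [0.001, -1.0, 0.004]]
t 22.9 tcp [539.8  86.7 145.1] F [-0.2  1.2  0.4] M [-0.08 -0.06 -0.03] w -0.001
shift cm [ 0.43  1.4  -0.31] rot deg [-0.23 -0.38  0.04]
```

View pics/sd19.png

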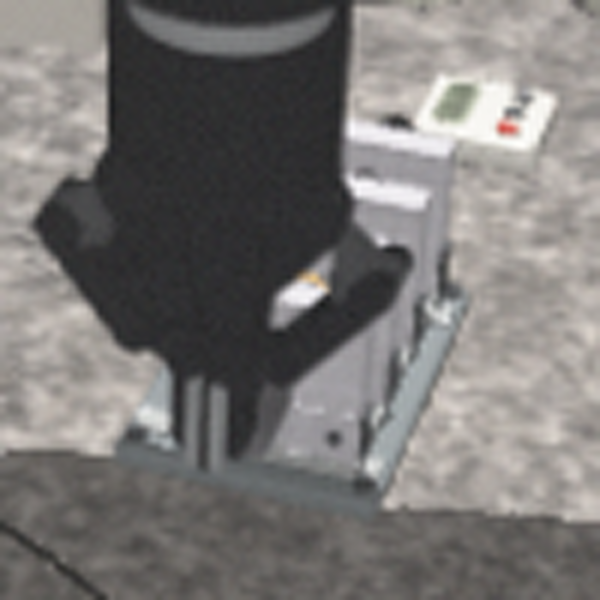

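servo_tool:
  series:
    - [[0, 1.3, -0.15], [-0.2, -0.4, 0]]
    - [[0, 0, 0], [0, 0, 0]]
    - [[0.4, 0, 0], [0, 0, 0]]
    - [[0.4, 0, 0], [0, 0, 0]]
    - [[0.3, 0, 0], [0, 0, 0]]

```text
time_s: 23.58
tcp_pos: [539.9, 74.6, 137.9]
eef_rot: [-0.456, 0.452, -0.54, 0.545]
ft_force: [-0.0, -0.2, -0.4]
width: -0.005
```

```bash
cat > st.py <<'E'
from go import *
s=arm.sense();d=s["tcp_pos"]-B;print(s["time_s"],s["tcp_pos"].round(1),"along",(d@U).round(2),"lat",round(d@[np.cos(PSI),np.sin(PSI),0],2),"F",s["ft_force"].round(1),"M",s["ft_torque"].round(2))
E
python3 st.py
```

```text
23.575 [539.9  74.6 137.9] along 65.16 lat 2.45 F [-0.  -0.2 -0.4] M [-0.02 -0.01  0.04]
```

servo_tool:
  series:
    - [[0, 0.5, -0.35], [0, 0, 0]]
    - [[0, 0.2, 0], [0, 0, 0]]
    - [[0.2, 0, 0], [0, 0, 0]]

```text
time_s: 23.95
tcp_pos: [535.8, 73.1, 130.4]
eef_rot: [-0.456, 0.452, -0.54, 0.545]
ft_force: [-0.2, -0.2, 0.3]
width: 0.002
```

```bash
python3 st.py
```

```text
23.95 [535.8  73.1 130.4] along 62.94 lat -1.35 F [-0.2 -0.2  0.3] M [-0.02  0.01 -0.02]
```

servo_tool:
  series:
    - [[0.15, 0, 0], [0, 0, 0]]
    - [[0.15, 0, 0], [0, 0, 0]]

```text
time_s: 24.2
tcp_pos: [535.2, 70.0, 130.4]
eef_rot: [-0.456, 0.452, -0.54, 0.545]
ft_force: [0.4, 1.1, 0.1]
width: 0.005
```

```bash
python3 st.py
```

```text
24.2 [535.2  70.  130.4] along 59.82 lat -1.37 F [0.4 1.1 0.1] M [ 0.12 -0.09 -0.02]
```

Contact is starting at about 60 mm. Continue gently.

servo_tool:
  series:
    - [[0.15, 0, 0], [0, 0, 0]]
    - [[0.15, 0, 0], [0, 0, 0]]

```text
time_s: 24.45
tcp_pos: [535.0, 69.2, 130.5]
eef_rot: [-0.458, 0.45, -0.541, 0.543]
ft_force: [1.9, 10.5, -1.2]
width: -0.0
```

```bash
python3 st.py
```

```text
24.45 [535.   69.2 130.5] along 58.98 lat -1.38 F [ 1.9 10.5 -1.2] M [ 2.08 -0.47  0.03]
```

servo_tool:
  series:
    - [[0.2, 0, 0], [0, 0, 0]]
    - [[0.25, 0, 0], [0, 0, 0]]
    - [[0.25, 0, 0], [0, 0, 0]]

```text
time_s: 24.82
tcp_pos: [534.7, 68.2, 130.7]
eef_rot: [0.464, -0.447, 0.543, -0.538]
ft_force: [3.9, 14.6, -1.6]
width: 0.001
```

```bash
python3 st.py
```

```text
24.825 [534.7  68.2 130.7] along 57.94 lat -1.54 F [ 3.9 14.6 -1.6] M [ 2.93 -0.69 -0.02]
```

Run:
```python
from go import *
for t,q in (([535.2,70.0,130.4],[-0.456,0.452,-0.54,0.545]),([535,69.2,130.5],[-0.458,0.45,-0.541,0.543]),([534.7,68.2,130.7],[0.464,-0.447,0.543,-0.538])):
    q=np.array(q)/np.linalg.norm(q)
    print(((np.array(t)+rot(q)@[11,65,0]-B)@U).round(2), (rot(q)[:,1]).round(4))
```

```text
48.78 [ 0.0089 -0.0018 -1.    ]
48.42 [ 0.0105  0.0051 -0.9999]
48.44 [ 0.0138  0.0209 -0.9997]
```

servo_tool:
  series:
    - [[-0.5, 0, 0], [0, 0, -1.2]]
    - [[-2, 0, 0], [0, 0, 0]]
    - [[-3, -1, 0], [0, 0, 0]]
    - [[-2, -4, 0], [0, 0, 0]]
    - [[0, -5, -4], [0, 0, 0]]
    - [[0, -5, -5], [0, 0, 0]]
    - [[0, -4, -5], [0, 0, 0]]
    - [[0, 0, -5], [0, 0, 0]]
    - [[0, 0, -4], [0, 0, 0]]
    - [[0, 0, 0], [0, 0, 0]]

```text
time_s: 26.08
tcp_pos: [321.6, 183.2, 316.7]
eef_rot: [-0.457, 0.454, -0.536, 0.546]
ft_force: [0.8, 0.1, -0.2]
width: 0.0
```

```bash
python3 st.py; python3 -c "
from go import *
from station import snapshot
import pickle
d={n:snapshot(n) for n in('top','side')};pickle.dump(d,open('s20.pkl','wb'))
a=pickle.load(open('s0.pkl','rb'))['side']['img'];b=d['side']['img'];b1=pickle.load(open('s18.pkl','rb'))['side']['img']
im=np.hstack([x[185:230,310:355,::-1] for x in (a,b1,b)])
cv2.imwrite('pics/cmp.png',cv2.resize(im,None,fx=5.9,fy=5.9,interpolation=cv2.INTER_CUBIC))"
```

```text
26.075 [321.6 183.2 316.7] along 133.63 lat -231.54 F [ 0.8  0.1 -0.2] M [0.03 0.   0.03]
```

View pics/cmp.png

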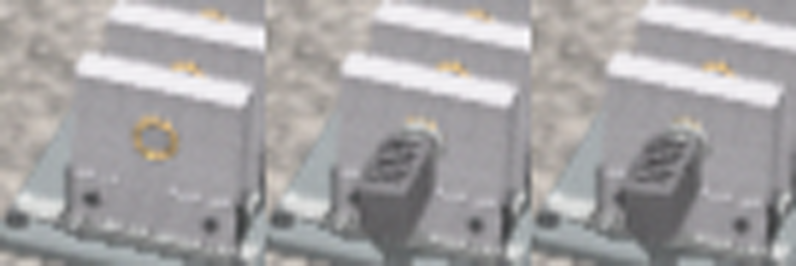

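Run:
```python
from go import *
import pickle
S0=pickle.load(open("s0.pkl","rb"))["side"];S=pickle.load(open("s20.pkl","rb"))["side"]
X=np.array([np.cos(PSI),np.sin(PSI),0]);off=np.array([1.6,.3,-.6])
W=lambda p:B+X*p[0]+U*(p[1]-47)+np.array([0,0,p[2]-65])+off
x0,y0,f=320,190,14
pxf=lambda P:(proj(S,np.array(P))-[x0,y0]+.5)*f-.5
# ring centroid in s0 by saturation
a=S0["img"][y0:y0+32,x0:x0+30].astype(float); sat=a[...,0]-a[...,2]; sat[:5]=0
w=np.clip(sat-20,0,None);w[:14]=0
print(sat.round().astype(int)[10:30,2:24])
ys,xs=np.mgrid[0:32,0:30];c=np.array([(w*xs).sum(),(w*ys).sum()])/w.sum()+[x0,y0]
pr=proj(S,W((0,47,65)))[0];print("ring c",c,"pred",pr);corr=(c-pr)*f
b=S["img"][y0:y0+32,x0:x0+30].astype(float);print((b[...,0]-b[...,2]).round().astype(int)[6:20,2:24])
th=np.linspace(0,2*np.pi,80);out=[]
for img,e in ((S0,None),(S,0),(S,3),):
    j=cv2.resize(img["img"][y0:y0+40,x0-4+4-0:x0+19,::-1],None,fx=f,fy=f,interpolation=cv2.INTER_CUBIC)
    if e is None:
        for r in(6.1,8,10): cv2.polylines(j,[(pxf([W((r*np.cos(t),47,65+r*np.sin(t))) for t in th])+corr).round().astype(int)],True,(0,0,255),1)
    else:
        for y,col in((47,(0,0,255)),(51,(0,255,0))):
            cv2.polylines(j,[(pxf([W((10*np.cos(t),y+e,63.9+10*np.sin(t))) for t in th])+corr).round().astype(int)],True,col,1)
        cv2.polylines(j,[(pxf([W((sx,y+e,75.9)) for sx,y in((10,60),(10,96),(-10,96),(-10,60))])+corr).round().astype(int)],True,(255,0,255),1)
    out.append(j)
j=cv2.resize(S["img"][y0:y0+40,x0:x0+19,::-1],None,fx=f,fy=f,interpolation=cv2.INTER_NEAREST);out.append(j)
o=np.hstack(out);print(o.shape);cv2.imwrite("pics/ov2.png",cv2.resize(o,(800,int(o.shape[0]*800/o.shape[1]))))
```

```text
[[ 6  0 -2 -1 -2  0 -1  0 -3 -2  0 -1 -1 -1 -2  0 -3 -2 -3 -3 -1 -1]
 [ 4 -3 -2 -1 -2 -3 -2 -2 -1 -2 -1 -2 -3 -2 -2 -1 -1 -2 -2 -3 -1 -3]
 [ 2 -1 -1 -1 -2 -2 -1 -1 -1 -2  0 -1 -1 -1  1  0 -1 -3 -1 -2  1 -1]
 [-5 -1 -2 -1 -2 -3 -2 -1 -3 -3 -4 -2 -3 -4 -2 -1 -1  0 -1 -2 -1 -2]
 [-3 -1 -1 -1 -2 -1 -2 -2 -2 -2 -2  1 19 22 18  2 -1 -3 -1 -2 -3 -1]
 [-5  1 -2 -1 -1 -2  0 -1  1 -1  2 25 67 65 62 33 30 -1  0 -2  0 -2]
 [-4 -2 -2 -1 -1 -3 -2 -4 -3  0 13 57 54 23 29 65 83 10  0 -1 -1 -3]
 [-6 -3 -1 -3 -1 -1 -1 -2 -1  0 22 46 -2 -2  0 -1 33 50  1  0 -2 -2]
 [-3  1 -2 -1 -1 -2 -2 -2 -3  0 21 56 -2 -2 -1 -1 15 65 12 -2  0 -1]
 [-4 -2  0 -1 -2 -4 -1 -3 -3 -1 15 67 12  3 -2 -2 13 54 14 -1 -1 -1]
 [-2 -1 -1 -2 -1 -2 -1 -4 -2 -4  3 29 54 46 30 32 41 53  5 -1 -2 -2]
 [-3 -1 -1 -2 -1 -3 -3  0 -1 -3 -2  1 36 83 73 74 50 17 -2 -1 -1 -1]
 [-3 -3 -1 -2  0 -2 -3  1 -1 -3 -2  0 -1  0  7  7 -1 -1 -1 -1 -2 -1]
 [-2 -1 -1 -3 -2 -2 -2 -4 -2 -2 -3 -1 -1 -1 -1 -2 -3 -2 -2 -2 -3 -2]
 [-1 -3 -2 -4 -2 -3 -2 -2 -3 -2 -2 -3 -2 -2  0 -1 -1 -1 -2 -2 -2 -2]
 [ 0 -1 -2 -4 -4 -1 -3 -2 -2 -2 -1 -1  0 -3 -1 -2 -3 -2 -2 -1 -3 
[... 630 characters left out ...]
-1 -2 -1  1  0 -2 -1  0 -1  0  0 -2  0 -1 -3 -3 -2 -1 -2 -1 -2]
 [ 3 -1 -1 -1 -4 -2 -1 -2 -2  0 -1 -2 -4 -2 -2 -1 -2 -1 -1 -2 -2 -2]
 [ 0 -2 -1 -1 -1  0  0 -2 -2 -3 -2  0  0 -1 -2  0 -1 -1 -2 -2  1 -2]
 [-4 -1 -2  0 -1 -1 -3 -2 -2 -2 -1 -1 -2 -1 -2 -1 -2 -2 -2  1 -2  0]
 [-5  0 -1 -2 -2 -2 -1 -2 -2 -3 -2 -2  5  8  9  4 -1 -1 -1 -3 -3  2]
 [-3 -2 -2 -2 -2  0 -1 -2 -2  0  0  3 19 23 24 19  8 -1 -2 -1  0 -1]
 [-6 -2 -1 -2 -1 -1 -2 -1 -2 -2 -1 -2  1  0  3 22 20 -3  0 -2 -3 -3]
 [-6  0 -1 -2 -3 -2 -3 -2 -1  0 -2 -2  1  0  0 -3  0 -2 -1 -2 -1 -2]
 [-3 -1 -1 -1  0 -1  1 -1 -3 -2  0 -2 -2  2 -1 -1  0 -1 -1 -2 -2 -1]
 [-1 -1 -2 -1 -2  0 -1  0 -1  0 -1  0 -2 -1 -1 -2  0  1 -1  0  0 -1]]
(560, 1064, 3)
```

View pics/ov2.png

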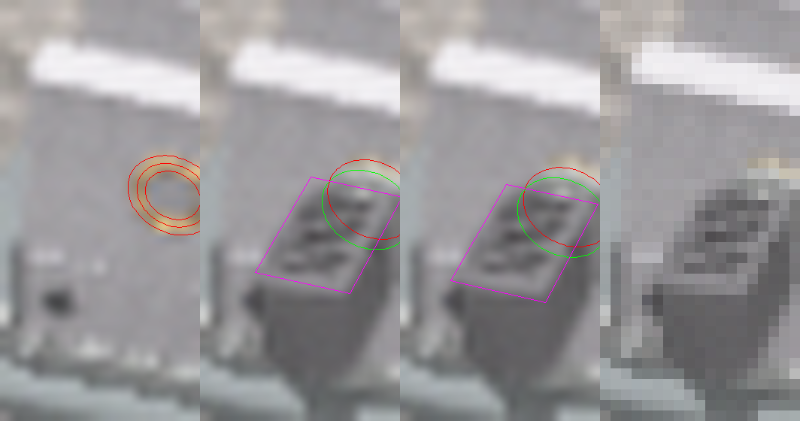

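Run:
```python
import pickle,numpy as np,cv2
a=pickle.load(open("s0.pkl","rb"));b=pickle.load(open("s20.pkl","rb"));c=pickle.load(open("s18.pkl","rb"))
for n,cam,(x0,y0,x1,y1) in (("bottle","top",(312,108,348,145)),("tape","top",(245,130,280,165)),("timer","top",(425,208,455,242)),("bottle","side",(245,160,280,232)),("timer","side",(355,160,385,178))):
    print(n,cam,[round(float(np.abs(a[cam]["img"][y0:y1,x0:x1].astype(int)-d[cam]["img"][y0:y1,x0:x1]).mean()),1) for d in(c,b)])
from station import arm
print(arm.sense()["ft_force"],arm.finish_job())
```

```text
bottle top [5.4, 2.1]
tape top [5.5, 2.1]
timer top [34.7, 1.9]
bottle side [1.4, 1.5]
timer side [25.2, 2.9]
the job is handed in; nothing more can be done
[-0.43151943  0.14080254  0.3921205 ] None
```

The shaft is fitted through all three bearings and pushed home, and I've handed the job in. I lifted it from the rest by the knob, threaded it, moved the plug back, let go, and backed clear. The run ended at about 26 s of the 58 s allowed.

**Threading:** side forces stayed under about 3 N through the bearings, and pushing the plug took about 5–7 N. It came to a firm stop at about 13 N.

**Seating:** the first side picture after letting go left the collar unclear, because a sliver of the bearing's orange ring still showed above it. I pushed the knob end again with the closed fingertips. It did not move as the force rose from 10.5 to 14.6 N, well above the plug's friction. The knob's end and front face measured 94.8 and 60.0 mm along the bench in the top picture. Fully home would be 96 and 60 mm, which agrees within the camera's error. The sliver fits a seated collar with the shaft resting about 1 mm low in its bores, so I judge it seated to within about 1 mm. The collar contact itself could not be seen directly.

**Other objects:** the last top picture shows the bottle, tape roll and timer where they started. The force on the tool was about zero and the gripper was well clear at hand-in.

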